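# Hold the press lever in its fork for pinning

### The arm

A 7-joint arm with a two-finger parallel gripper is mounted at the origin on a cart in front of the work surface, level with it; the furniture and walls round the work are solid. World frame = base frame: x ahead of the robot, y to its left, z up, the work surface at z = 0. Lengths are in m, angles in rad, forces in N, time in s.
With the tool pointing down it reaches from about 0.4 to 0.875 m from the base axis. Payload 19.3 kg.
Tool frame: the origin (TCP) lies at the very end of the fingers, on their centre line; the grasp point (between the pads) lies 19 mm behind it; z points along the fingers, y is the direction in which the jaws open and shut (so a half turn about z gives the same grasp; the last joint's range is limited). The gripper opens to 85 mm and grips with 20 to 120 N. Pads are 22 mm wide; open, the fingers measure 114 mm over their backs; the gripper's body (76 mm by 85 mm) begins 54 mm behind the grasp point. The pads swing forward as they close: fully open they stand 13 mm farther back than shut.
Start: joints at [-1.386, 0.521, -0.036, 1.599, 0.021, 1.021, -0.113], TCP at [0.158, 0.605, 0.231] pointing down, gripper open.
Joint ranges: [-2.91, 2.91], [-0.3, 2.13], [-1.5, 1.42], [0.17, 2.43], [-1.26, 4.41], [0.16, 1.93], [-2.52, 2.52]. Speed limits (rad/s): [1.89, 1.89, 2.39, 2.39, 3.01, 3.01, 3.01].

### API

Orientations are given as [roll, pitch, yaw] about the fixed x, y, z axes, in that order (R = Rz(yaw) Ry(pitch) Rx(roll)).
In Python, from workcell import bot gives the robot as it stands. The module is installed in compiled form; this text tells all that it offers.
- The arm moves only by the shell command python3 -m inch 'ROWS' [FORCE]. ROWS is JSON, a list of rows, each an object of numbers: "dx", "dy", "dz": the shift along the tool's x, y, z in mm; "rx", "ry", "rz": the turn, a rotation vector about the tool's x, y, z in rad; "hand": the closure, from -1 (fully open) to 1 (shut), so that 0 is half open. In form: [{"dx": .., "dy": .., "dz": .., "rx": .., "ry": .., "rz": .., "hand": ..}, ...]. A call has 1 to 10 rows; each row shifts and turns the commanded pose from where the row before left it, along the tool's axes as they then stand; what a row does not reach is not made up. A row lasts 1/10 s, in which the tool goes at most 50 mm and 8.59 degrees, less where a joint would pass 70% of its speed; a pose out of reach is approached as far as the arm can. A call with a gripper value outside its range is refused whole. The fingers move at their own pace and stop on an object; FORCE is the grip in N (left out, the last holds). Time passes only in rows, so rows that do not move let the fingers close. It gives the time, the measured TCP pose, the force and the opening at its end, in the units of the state.
- bot.observe(): the state, without advancing time (a new reading comes with each control period).
- bot.grab_frame(name): name is "scene" or "top" or "wrist"; returns (picture, depth): 400x640x3 uint8, red, green, blue; 400x640 float32, m along the optical axis (not along the pixel's ray), 0 where there is no reading.
- bot.get_calibration(name): a dict with "vertical_fov" (degrees; the focal length in pixels is half the picture's height over the tangent of half this angle, whatever the lens; pixels are square), "cx", "cy" (the principal point, pixels), "k1" (the pictures are not rectified: a ray, as slopes to the right and down, at radius r is drawn at 1 + k1 r^2 times it, then the intrinsics apply), "origin" and "orientation" of the camera in the world. Camera axes: x right, y down, z forward; pixel columns grow to the right and rows downward; lengths in m; the calibration is good to about 2 mm. A picture is of the moment at which its call begins: read the wrist's pose just before it. get_calibration takes no time and is no camera call; for the wrist camera it gives the pose at the moment of the call.
- bot.job_done(): hands the job in, once; it reports no verdict.
Trained networks look in the newest picture that a camera, given by its name, has taken for a name from the list of things; names that differ only in an ending like _2 or _b are one class to them, and where a whole thing is asked for, a point or a joint stands for the part that bears it (a point fixed in the world has none). Each returns a list of dicts, best first, with "score" (0 to 1); they miss things now and then, are a little off and sometimes report something else, mostly with a low value. They report only what shows in the picture. A call takes as long as a camera call.
- bot.trace(camera, target): "region" (400x640 bool, what is visible of it) and "box" ([left, top, right, bottom] in pixels, round what is visible of it).
- bot.tip_of(camera, target): "centre" ([row, column] in pixels: a listed point, or the origin of a listed thing).
The state is a dict: "clock": time; "qpos": joint angles; "qd": joint speeds; "joint_efforts": joint torques, N m; "position": TCP position; "tool_rot": TCP orientation; "force": force on the tool from outside, world axes, zero at the start; "moment": the same for the moment, N m; "grip_width": finger opening in m.
Only numpy, scipy, OpenCV 4.12 (cv2) and the standard library are available. Lean on these libraries where they do the work, as an engineer would, in place of code of your own. Each camera call takes 0.05 s, during which the arm holds its last target.

### The job

The small leaf press is going back together after cleaning: pull its sprung pivot pin out by the knob until the dark groove on the shank just comes out of the brass guide bush, and let go of it there (its brake keeps it). Then pick up the loose lever by its balance point, keep it level, and lower its eye from above into the fork, handle out over the cup, until the hole of the eye is in line with the pin. Finish while still holding it there, level, still and not resting against the press, so that a colleague can let the pin home through it, and do not disturb the bottle, the dish or the vial nearby.

Things in the scene. Friction and masses are not known exactly. Their poses are not given: they have to be found in the camera images.
- press: leaf press, fixed: grey base plate 110 x 200 mm (y -80 to 120 mm), top at z 18 mm. Origin at worktop height; x along the pivot pin (knob on the -x side), y along the mounted lever from handle end to fork, z up. At [0, -0.015] a steel cup, 68 mm across, rim at z 60 mm; near the +y end a fork of two upright grey cheeks. Mounted, the lever's foot hangs over the cup
- fork_axis (a point): point on the pin axis midway between the cheeks, at [0, 0.09, 0.095] in the press frame, axes as the press; the centre of the lever's eye belongs here. The cheeks are 14 mm thick in x, 44 mm wide in y, round-topped, tops at z 117 mm; the slot between them is 30 mm wide, open at the top and both ends, its floor at z 37 mm
- pivot_pin (a joint): pin travel (m): 0 = home, across the slot into the far cheek, blocking the fork; grows as it is pulled out along the press's -x. The groove leaves the bush at 0.042, the wanted setting (0.038 to 0.047 will do); slot free from 0.036, hard stop 0.052. A weak return spring (40 N/m) and a 5 N friction brake that keeps the pin where it is let go: 5 to 8 N to pull. Starts 0 to 14 mm out
- pin_knob (a point): middle of the knob on the pin: black cylinder 24 mm across, 26 mm long, axis along the press's x; moves with the pin. Pin home: at [-0.058, 0.09, 0.095] in the press frame, its inner end 6 mm from the mouth of the brass bush (26 mm across, 10 mm long) on the near cheek. To be gripped across its diameter from above
- lever: loose steel lever, about 0.6 kg, lying foot down. Origin: centre of the eye (38 mm across, 20 mm wide, 20 mm hole), 19 mm above the worktop; x = hole's axis, -y to the handle, z up, parallel to the press's axes when mounted. Beam 16 mm wide, 24 mm high to y -0.12; foot 44 mm across under it at y -0.105, underside 19 mm below the origin, 6.5 mm thick; black handle to y -0.238
- lever_balance (a point): balance point (centre of gravity along the lever), in the middle of the beam at [0, -0.070, 0] in the lever frame, well off the middle of the lever's length
- rinse_bottle: white bottle with a green cap, 46 mm across and 98 mm high, origin in the middle of its underside; leave alone
- petri: flat round petri dish, 62 mm across and 14 mm high, origin in the middle of its underside; leave alone
- vial: small glass vial with a white cap, in front of the press, 27 mm across and 64 mm high, origin in the middle of its underside; leave alone

How it is judged:
On the way, in this order (a step that is already met when the one before it is completed fails the run):
1. the pin is pulled out to its groove and let go there (value of joint pivot_pin between 0.038 and 0.047 m and contact force between the fingers and press below 0.2 N), for 0.3 s.
2. the lever is lifted clear of the worktop by its balance point, level (height (world z) of each of lever, lever_balance above 0.06 m and angle between lever's own z axis and vertical below 0.15 rad and contact force between the fingers and lever above 3 N and y of the grasp point in the frame of lever between -0.095 and -0.045 m), for 0.2 s.
At the end, for the whole second after the job is handed in: Pin 38 to 47 mm out; fingers hold the lever still, within 25 mm of its balance point, eye within 7 mm of the fork point in each press axis, level to 0.1 rad, in line to 0.14 rad, handle over the cup; lever and fingers bear on the press under 1 N; bottle, dish, vial moved under 20 mm (value of joint pivot_pin between 0.038 and 0.047 m and y of lever in the frame of fork_axis between -0.007 and 0.007 m and z of lever in the frame of fork_axis between -0.007 and 0.007 m and x of lever in the frame of fork_axis between -0.007 and 0.007 m and angle between lever's own z axis and vertical below 0.1 rad and angle between the y axis of lever and the y axis of press, either way round below 0.14 rad and y of lever_balance in the frame of fork_axis below -0.04 m and contact force between each of lever, the fingers and press below 1 N and contact force between the fingers and lever above 3 N and y of the grasp point in the frame of lever between -0.095 and -0.045 m and linear speed of lever below 0.02 m/s and distance of each of rinse_bottle, petri, vial from where it was at the start of the episode below 0.02 m); the arm keeps its last pose, push and grip.
It fails at once if the lever is tipped more than 0.4 rad from level (angle between lever's own z axis and vertical above 0.4 rad).
It fails at once if the bottle, the dish or the vial is knocked (distance of any of rinse_bottle, petri, vial from where it was at the start of the episode above 0.03 m).
It also fails if it takes over 54 s, if anything falls off the work surface, if the arm or the gripper's body presses on something with over 40 N, if the wrist force passes 120 N, or if a joint passes its speed limit or range.

## Working session

There is one attempt and no reset: what is moved stays moved. The work goes in short steps, Python scripts to look and compute and a shell command to move; the robot and the scene stay as the last step left them, time stands still between calls to the robot, and variables do not carry over. Pictures are saved under pics/ and viewed, and the job is handed in when it is done.

```bash
mkdir -p pics
cat > h.py <<'E'
import numpy as np, cv2
from scipy.spatial.transform import Rotation as R
from workcell import bot
def cal(n):
    c=bot.get_calibration(n); f=200/np.tan(np.radians(c["vertical_fov"])/2)
    o=np.array(c["orientation"],float); 
    Rm=o if o.shape==(3,3) else R.from_euler('xyz',o).as_matrix()
    return c,f,np.array(c["origin"]),Rm
def slopes(c,f,rc):
    rc=np.atleast_2d(np.array(rc,float))
    d=np.stack([(rc[:,1]-c["cx"])/f,(rc[:,0]-c["cy"])/f],1); u=d.copy()
    for _ in range(30): u=d/(1+c["k1"]*(u**2).sum(1,keepdims=True))
    return u
def ray(C,rc):
    c,f,o,Rm=C; u=slopes(c,f,rc); return np.c_[u,np.ones(len(u))]@Rm.T
def atz(C,rc,z):
    d=ray(C,rc); return C[2]+d*((z-C[2][2])/d[:,2])[:,None]
def cloud(C,rc,dep):
    rc=np.atleast_2d(rc); return C[2]+ray(C,rc)*dep[rc[:,0].astype(int),rc[:,1].astype(int)][:,None]
def proj(C,P):
    c,f,o,Rm=C; p=(np.atleast_2d(P)-o)@Rm; s=p[:,:2]/p[:,2:]; s=s*(1+c["k1"]*(s**2).sum(1,keepdims=True))
    return np.c_[s[:,1]*f+c["cy"],s[:,0]*f+c["cx"]]
E
cat > a.py <<'E'
from h import *
print(bot.observe())
for n in ["scene","top"]:
    C=cal(n); print(n,C[0]); im,d=bot.grab_frame(n); cv2.imwrite(f"pics/{n}0.png",im[:,:,::-1]); np.save(f"{n}0.npy",d)
    for t in ["press","pin_knob","lever","lever_balance","rinse_bottle","petri","vial"]:
        try:
            r=bot.tip_of(n,t)[:2]
            for q in r:
                rc=np.round(q["centre"]).astype(int); print(n,t,q["score"],q["centre"],cloud(C,rc,d)[0].round(4))
        except Exception as e: print(t,e)
E
python3 a.py
```

```text
{'clock': 0.0, 'qpos': array([-1.38618735,  0.52201054, -0.03634624,  1.60001021,  0.0211801 ,
        1.02110228, -0.11281406]), 'qd': array([-0.0007571 ,  0.00030894, -0.00077335, -0.00038622, -0.00116542,
        0.00057994, -0.001422  ]), 'joint_efforts': array([-2.20033035e-04, -9.27101684e+01,  1.98020965e+00, -3.69953370e+01,
        1.78658799e-02,  7.89165962e-03, -2.21975858e-05]), 'position': array([0.1574716 , 0.60448201, 0.23072689]), 'tool_rot': array([-3.14044767e+00,  5.60434475e-05,  2.88676564e+00]), 'force': array([ 0.96793046,  0.32297303, -0.60110585]), 'moment': array([0.03567945, 0.03411619, 0.00911769]), 'grip_width': 0.08540727012809904}
scene {'vertical_fov': 56.15273497568678, 'cx': 322.00043400419037, 'cy': 204.12307018215108, 'k1': -0.05365539198663411, 'origin': array([-0.02906896, -0.5728122 ,  0.63042584]), 'orientation': array([-2.20564714,  0.01031744, -1.04880229])}
scene press 0.7 [217.5, 305.0] [ 0.6105 -0.1464  0.021 ]
scene pin_knob 0.69 [192.9, 254.5] [ 0.5461 -0.0411  0.104 ]
scene lever 0.88 [257.0, 361.7] [ 0.545  -0.3403  0.0283]
scene leve
[... 309 characters left out ...]
tical_fov': 46.81860008941468, 'cx': 321.3342056757706, 'cy': 201.22689515056882, 'k1': -0.08339584442057701, 'origin': array([ 0.24050989, -0.34635329,  1.35335788]), 'orientation': array([-2.83623026,  0.00549235, -1.21879661])}
top press 0.9 [192.7, 300.5] [ 0.6326 -0.1258  0.0277]
top pin_knob 0.6 [200.3, 262.1] [ 0.5525 -0.0452  0.1073]
top lever 0.69 [241.5, 362.1] [ 0.5525 -0.3505  0.0324]
top lever_balance 0.94 [255.4, 379.1] [ 0.5403 -0.4108 -0.0011]
top rinse_bottle 0.62 [181.4, 267.7] [ 0.6149 -0.0367  0.0958]
top rinse_bottle 0.53 [143.3, 294.8] [ 0.7768 -0.0544  0.04  ]
top petri 0.62 [214.2, 373.4] [ 0.6509 -0.3541  0.0105]
top vial 0.51 [270.5, 288.6] [ 0.3996 -0.1833  0.0577]
```

View pics/scene0.png

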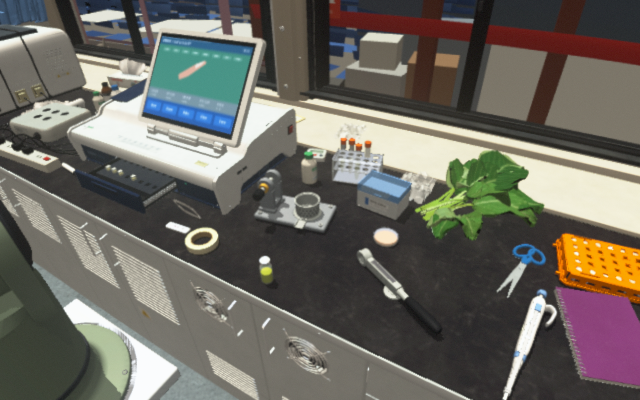

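View pics/top0.png

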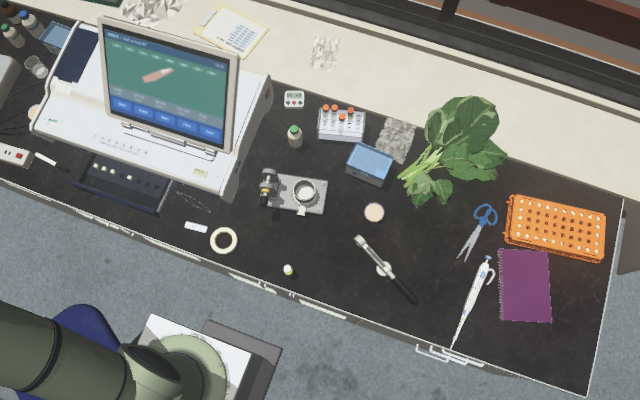

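The scene view shows the knob near (262,190), the cup at (308,205), the lever's eye at (365,258) and its handle end at (438,330). In the top view the fork is at about (267,185) and the cup at (304,190). The lever runs from (360,240) to (414,302). The instrument's wall is close to the fork on its +y side. Next I'll measure precisely.

```bash
cat > b.py <<'E'
from h import *
from scipy.ndimage import binary_erosion
big={}
for n in ["top","scene"]:
    C=cal(n); im,d=bot.grab_frame(n); c=im.copy()
    for t in ["press","lever","pin_knob","vial","rinse_bottle","petri"]:
        r=bot.trace(n,t)
        if not r: print("none",t); continue
        m=r[0]["region"]; print(n,t,[ (round(q["score"],2),q["box"]) for q in r[:2]],m.sum())
        rc=np.argwhere(m&(d>0)); P=cloud(C,rc,d); np.save(f"{n}_{t}.npy",P)
        print("  med",np.median(P,0).round(4),"min",P.min(0).round(3),"max",P.max(0).round(3))
    y,x=(160,240) if n=="top" else (140,230)
    cr=im[y:y+100,x:x+130]; cr2=im[225:320,340:440] if n=="top" else im[235:340,340:450]
    cv2.imwrite(f"pics/{n}_press.png",cv2.resize(cr,None,fx=6,fy=6,interpolation=cv2.INTER_CUBIC)[:,:,::-1])
    cv2.imwrite(f"pics/{n}_lever.png",cv2.resize(cr2,None,fx=5,fy=5,interpolation=cv2.INTER_CUBIC)[:,:,::-1])
E
python3 b.py
```

```text
top press [(0.62, [257.9, 168.1, 327.8, 213.1])] 2404
  med [ 0.6243 -0.1056  0.0206] min [ 0.541 -0.21  -0.006] max [0.709 0.006 0.123]
top lever [(0.56, [355.5, 236.0, 419.2, 305.0]), (0.22, [258.0, 174.5, 272.5, 204.5])] 677
  med [ 0.5002 -0.4399  0.0284] min [ 0.436 -0.553 -0.002] max [ 0.568 -0.326  0.046]
top pin_knob [(0.6, [255.2, 173.6, 270.4, 205.7]), (0.53, [259.0, 166.2, 322.4, 215.6])] 138
  med [ 0.5623 -0.0437  0.1017] min [ 0.541 -0.061  0.052] max [ 0.636 -0.021  0.11 ]
top vial [(0.56, [282.2, 264.1, 293.2, 277.4])] 100
  med [ 0.3975 -0.1808  0.0496] min [ 0.387 -0.191 -0.003] max [ 0.415 -0.164  0.068]
top rinse_bottle [(0.59, [287.6, 128.2, 304.1, 148.6])] 259
  med [ 0.7853 -0.0515  0.0674] min [ 0.772 -0.069 -0.001] max [ 0.813 -0.022  0.102]
top petri [(0.78, [364.2, 205.6, 382.6, 224.7])] 326
  med [ 0.6571 -0.3548  0.0119] min [ 0.627 -0.385 -0.006] max [ 0.696 -0.323  0.019]
scene press [(0.97, [254.1, 169.6, 336.3, 231.6])] 2673
  med [ 0.6101 -0.0863  0.0243] min [ 0.541 -0.207 -0.003] max [0.761 0.092 0.117]
scene lever [(0.73, [355.1, 248.7, 440.4, 331.6]), (0.28, [303.7, 152.9, 317.8, 181.4])] 1256
  med [ 0.4968 -0.4373  0.0266] min [ 0.436 -0.55  -0.001] max [ 0.563 -0.323  0.037]
none pin_knob
scene vial [(0.62, [258.8, 259.5, 276.0, 279.3])] 311
  med [ 0.3967 -0.1817  0.0378] min [ 0.389 -0.19  -0.001] max [ 0.453 -0.129  0.067]
scene rinse_bottle [(0.83, [303.1, 150.4, 316.2, 184.2])] 384
  med [ 0.785  -0.0552  0.0522] min [ 0.773 -0.069  0.001] max [ 0.811 -0.03   0.099]
scene petri [(0.57, [374.0, 231.0, 396.8, 245.5])] 362
  med [ 0.6512 -0.3532  0.0109] min [ 0.627 -0.383 -0.001] max [ 0.686 -0.317  0.014]
```

```bash
cat > c.py <<'E'
from h import *
for n in ["top","scene"]:
    P=np.load(f"{n}_press.npy")
    # plate top
    q=P[abs(P[:,2]-0.018)<0.006]; rect=cv2.minAreaRect((q[:,:2]*1000).astype(np.float32)); print(n,"plate",len(q),rect)
    q=P[abs(P[:,2]-0.060)<0.004]; print(" cup rim",len(q),q.mean(0), q.min(0),q.max(0))
    q=P[P[:,2]>0.1]; print(" tops",len(q),q.mean(0),q.min(0),q.max(0))
    L=np.load(f"{n}_lever.npy"); q=L[(L[:,2]>0.004)]
    print(" lever z",np.percentile(L[:,2],[5,50,95])); rect=cv2.minAreaRect((q[:,:2]*1000).astype(np.float32)); print(" lev",rect)
    v=q[:,:2]-q[:,:2].mean(0); w=np.linalg.svd(v,full_matrices=False)[2][0]; s=v@w; print(" axis",w,np.degrees(np.arctan2(w[1],w[0])), q[s.argmin()],q[s.argmax()])
E
python3 c.py
```

```text
top plate 1388 ((624.6932373046875, -104.8935317993164), (122.74847412109375, 199.23741149902344), 10.953570365905762)
 cup rim 102 [ 0.63699048 -0.12249425  0.05916909] [ 0.58538784 -0.16983741  0.05602753] [ 0.67040912 -0.02459229  0.06369358]
 tops 272 [ 0.59786413 -0.03985142  0.10826474] [ 0.54178258 -0.05963718  0.10018834] [ 0.64785584 -0.0096118   0.12262707]
 lever z [0.00633507 0.02843887 0.03597032]
 lev ((504.42071533203125, -439.7548828125), (255.33364868164062, 38.09130096435547), 64.67150115966797)
 axis [-0.47710714 -0.87884514] -118.49663427186107 [ 0.56299018 -0.3262315   0.01839833] [ 0.44604463 -0.55336984  0.02093207]
scene plate 1207 ((641.7637329101562, -50.11460876464844), (325.71014404296875, 170.72335815429688), 77.1757583618164)
 cup rim 103 [ 0.6230931  -0.09213303  0.05878615] [ 0.58790326 -0.17007181  0.05602798] [ 0.67134704 -0.02872969  0.06385195]
 tops 246 [ 0.59795309 -0.04087575  0.10725042] [ 0.54308546 -0.0607565   0.10001925] [ 0.64432666 -0.01076958  0.11666813]
 lever z [0.00614384 0.02658753 0.03316531]
 lev ((503.60546875, -438.431884765625), (251.95040893554688, 40.46286392211914), 66.04788970947266)
 axis [-0.47190326 -0.88165034] -118.1579121049753 [ 0.55501565 -0.32342386  0.01820301] [ 0.44016626 -0.54776253  0.02019646]
```

View pics/top_press.png

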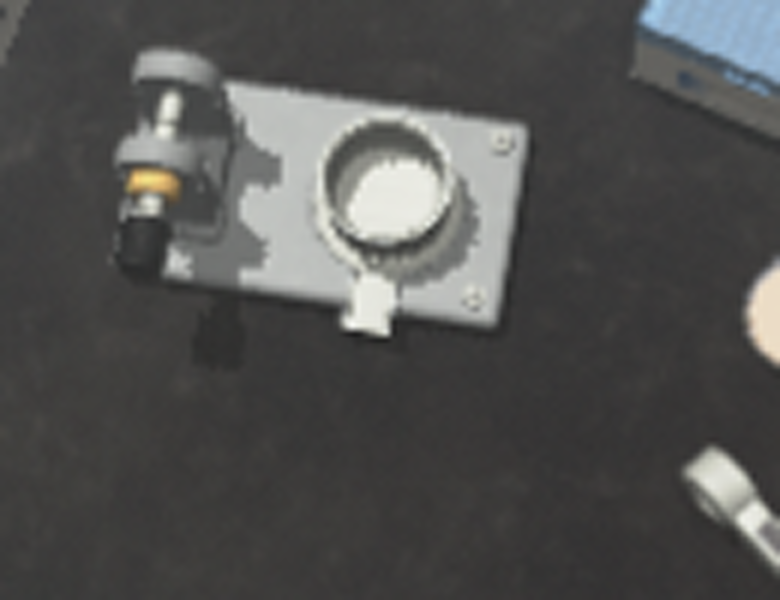

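View pics/scene_press.png

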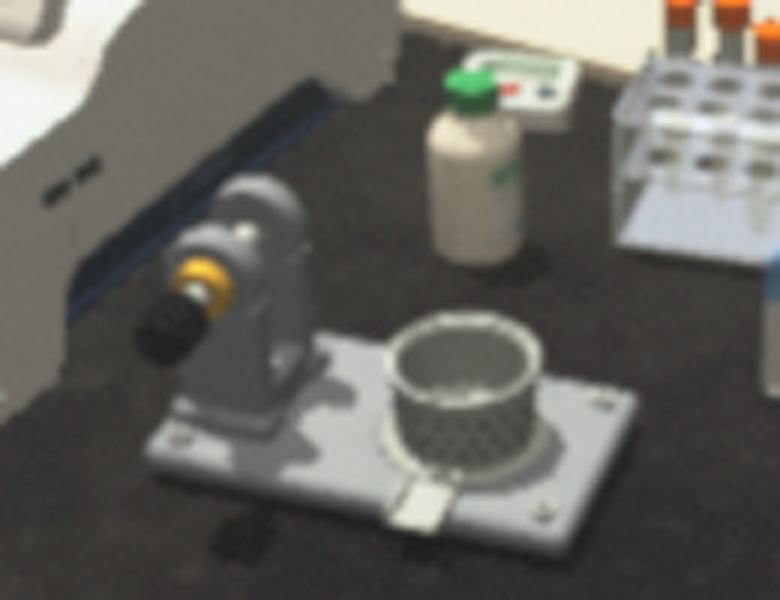

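View pics/scene_lever.png

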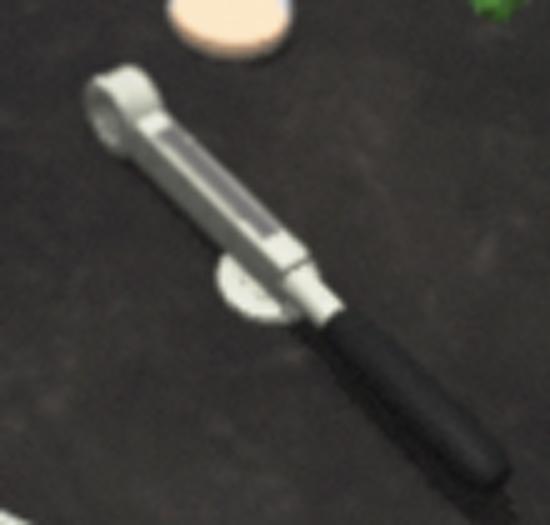

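```bash
cat > d.py <<'E'
from h import *
C=cal("top")
# hand-read corners, z=0.018
pts=np.array([[125,527],[325,497],[285,165],[85,230],[105,380],[303,330]])/6+np.array([160,240])
W=atz(C,pts,0.018); print(W.round(4))
u=lambda a,b: np.degrees(np.arctan2(*(W[b]-W[a])[[1,0]]))
print("right edge dir",u(1,0),"len",np.linalg.norm(W[0]-W[1]),"top edge",u(0,3),"bottom",u(1,2))
from scipy.optimize import least_squares
for n in ["top","scene"]:
    P=np.load(f"{n}_press.npy"); q=P[(abs(P[:,2]-0.060)<0.003)&(P[:,1]<-0.07)]
    r=least_squares(lambda p:np.hypot(q[:,0]-p[0],q[:,1]-p[1])-p[2],[.63,-.13,.034],loss='soft_l1',f_scale=.002); print(n,"cup",r.x,len(q))
    q=P[(P[:,2]>0.110)&(P[:,1]>-0.08)&(P[:,1]<0.02)]; 
    print(" cheektops", [ (np.median(s,0).round(4),len(s)) for s in (q[q[:,0]<.598],q[q[:,0]>=.598])])
    k=P[(P[:,2]>0.085)&(P[:,0]<.572)&(P[:,1]>-0.08)&(P[:,1]<0.02)]; print(" knob",k.mean(0).round(4),k.min(0).round(4),k.max(0).round(4),len(k))
E
python3 d.py
```

```text
[[ 0.7017 -0.1904  0.018 ]
 [ 0.5964 -0.2126  0.018 ]
 [ 0.5586 -0.0483  0.018 ]
 [ 0.6698 -0.0392  0.018 ]
 [ 0.6861 -0.1158  0.018 ]
 [ 0.5784 -0.1299  0.018 ]]
right edge dir 11.89844578420875 len 0.1075837168659158 top edge 101.87929212301479 bottom 102.95623344611717
top cup [ 0.63751643 -0.13774523  0.03138204] 71
 cheektops [(array([ 0.5926, -0.0378,  0.1137]), 36), (array([ 0.6368, -0.035 ,  0.1136]), 65)]
 knob [ 0.5542 -0.0482  0.1029] [ 0.5411 -0.0605  0.0887] [ 0.57   -0.0348  0.1102] 90
scene cup [ 0.63848417 -0.13714819  0.03136331] 41
 cheektops [(array([ 0.5935, -0.0391,  0.1128]), 28), (array([ 0.6349, -0.0346,  0.1135]), 47)]
 knob [ 0.5526 -0.0507  0.099 ] [ 0.5413 -0.0608  0.0854] [ 0.5711 -0.0369  0.1073] 106
```

```bash
cat > e.py <<'E'
from h import *
C=cal("top"); d=np.load("top0.npy"); rc=np.argwhere(d>0); P=cloud(C,rc,d)
C2=cal("scene"); d2=np.load("scene0.npy"); rc=np.argwhere(d2>0); P=np.r_[P,cloud(C2,rc,d2)]
xs=np.arange(.2,.95,.05); ys=np.arange(.7,-.3,-.05)
print("y\\x   "+" ".join("%4.0f"%(x*1000) for x in xs))
for y in ys:
    print("%5.2f "%y," ".join("%4.0f"%(1000*np.percentile(q,98)) if len(q:=P[(abs(P[:,0]-x)<.025)&(abs(P[:,1]-y)<.025)&(P[:,2]<.5),2])>3 else "   ." for x in xs))
# lever
for n in ["top","scene"]:
    L=np.load(f"{n}_lever.npy"); L=L[L[:,2]>.012]
    b=L[(L[:,2]>.024)&(L[:,2]<.037)]
    v=b[:,:2]-b[:,:2].mean(0); w=np.linalg.svd(v,full_matrices=False)[2][0]; w*=np.sign(w[1]); s=v@w
    print(n,"yaw y-axis",np.degrees(np.arctan2(w[1],w[0])),"c",b.mean(0), "ends",(b[:,:2].mean(0)+w*np.percentile(s,99.5)),(b[:,:2].mean(0)+w*np.percentile(s,.5)), s.max()-s.min())
    sa=(L[:,:2]-b[:,:2].mean(0)); print("  all ends", b[:,:2].mean(0)+w*(sa@w).max(), b[:,:2].mean(0)+w*(sa@w).min(),np.ptp(sa@w))
E
python3 e.py
```

```text
y\x    200  250  300  350  400  450  500  550  600  650  700  750  800  850  900
 0.70  -786 -789 -790    2    4   17  121  130  132  166  184  190  195  200  181
 0.65  -789 -787 -790    2    5   18  120  129  130  169  185  190  196  199  178
 0.60  -787 -787 -790    2    5   13  119  127  130  157  183  189  196  201    .
 0.55  -790 -788 -786    3   75   56  118  128  131  157  162  167    .    .    .
 0.50  -788 -788 -789    1   78   51  117  128  130  231  310  382  401    .    .
 0.45  -788 -789 -787    3   77   48  115  129  168  243  315  383  406    .    .
 0.40  -787 -788 -787    2   78   48  114  129  166  242  314  384  406    .    .
 0.35  -790 -789 -790    2   77   50  111  128  164  242  312  383  405    .    .
 0.30  -789 -790 -791    2   77   50  108  127  159  240  312  383  406    .    .
 0.25  -789 -790 -790    2   76   53  106  126  157  239  311  381  405    .    .
 0.20  -788 -789 -788    2    4    4  104  126  152  238  309  380  405  176  175
 0.15  -790 -788 -788    2    7    7  102  127  152  236  308  380  405  179  178
 0.10  -788 -787 -789    2   15   1
[... 387 characters left out ...]
-787 -788    2   64    5    4   18   59   60   22    5    4  121  125
-0.20  -787 -785 -787    2   64    4    5    5   22   21   22    5    5  119  124
-0.25  -784 -789 -788    2    4    4    4    5    5    5    5   79   80   78   78
top yaw y-axis 61.3416489730135 c [ 0.49944051 -0.44514967  0.029949  ] ends [ 0.56162854 -0.33136464] [ 0.4427326  -0.54890777] 0.2521074764524342
  all ends [ 0.56410192 -0.32683911] [ 0.44161658 -0.55094974] 0.25539818247027823
scene yaw y-axis 61.728494641084026 c [ 0.49517518 -0.44874435  0.02923801] ends [ 0.55784845 -0.33220865] [ 0.44191381 -0.54777941] 0.24929597297004183
  all ends [ 0.5608775  -0.32657639] [ 0.4415288  -0.54849531] 0.25197642702842354
```

```bash
cat > plan.py <<'E'
# usage: plan.py x y z yaw N  -> tool-axis rows (rounded), pose kept pointing down
from h import *
import sys,json
x,y,z,yaw,N=map(float,sys.argv[1:6]); N=int(N)
hand=sys.argv[6] if len(sys.argv)>6 else None
s=bot.observe(); p=s["position"]; M=R.from_euler('xyz',s["tool_rot"])
T=R.from_euler('xyz',[np.pi,0,np.radians(yaw)])
rv=(M.inv()*T).as_rotvec(); st=rv/N
pp=p.copy(); out=[]
for i in range(N):
    tgt=p+(np.array([x,y,z])-p)*(i+1)/N
    d=np.round(M.inv().apply(tgt-pp)*1000,1); r=np.round(st,3)
    out.append(dict(zip("dx dy dz".split(),d))|{k:v for k,v in zip("rx ry rz".split(),r) if v}|({"hand":float(hand)} if hand else {}))
    pp=pp+M.apply(d/1000); M=M*R.from_rotvec(r)
print("total rot deg",np.degrees(np.linalg.norm(rv)),"dist",np.linalg.norm(np.array([x,y,z])-p))
for i in range(0,N,10): print(json.dumps([{k:float(v) for k,v in o.items() if v} for o in out[i:i+10]]))
E
cat > st.py <<'E'
from h import *
s=bot.observe(); print("t",round(s["clock"],2),"pos",s["position"].round(4),"yaw",np.degrees(s["tool_rot"][2]).round(2),s["tool_rot"].round(4),"F",s["force"].round(2),"w",round(s["grip_width"],4),"q",s["qpos"].round(2))
E
python3 plan.py 0.50 -0.06 0.30 12 20; python3 -c "
from h import *
C=cal('wrist');s=bot.observe();M=R.from_euler('xyz',s['tool_rot']).as_matrix();print(C[0],M.T@(C[2]-s['position']),M.T@C[3])"
```

```text
total rot deg 153.39887039857737 dist 0.7509497777001721
[{"dx": -24.9, "dy": -27.9, "dz": -3.4, "rz": 0.134}, {"dx": -28.5, "dy": -24.2, "dz": -3.5, "rz": 0.134}, {"dx": -31.4, "dy": -20.3, "dz": -3.4, "rz": 0.134}, {"dx": -33.9, "dy": -15.8, "dz": -3.4, "rz": 0.134}, {"dx": -35.6, "dy": -11.2, "dz": -3.5, "rz": 0.134}, {"dx": -36.9, "dy": -6.4, "dz": -3.4, "rz": 0.134}, {"dx": -37.4, "dy": -1.3, "dz": -3.4, "rz": 0.134}, {"dx": -37.2, "dy": 3.6, "dz": -3.5, "rz": 0.134}, {"dx": -36.4, "dy": 8.6, "dz": -3.4, "rz": 0.134}, {"dx": -34.9, "dy": 13.4, "dz": -3.4, "rz": 0.134}]
[{"dx": -32.8, "dy": 17.9, "dz": -3.5, "rz": 0.134}, {"dx": -30.1, "dy": 22.1, "dz": -3.4, "rz": 0.134}, {"dx": -26.9, "dy": 26.0, "dz": -3.4, "rz": 0.134}, {"dx": -23.2, "dy": 29.3, "dz": -3.5, "rz": 0.134}, {"dx": -19.1, "dy": 32.2, "dz": -3.4, "rz": 0.134}, {"dx": -14.6, "dy": 34.4, "dz": -3.4, "rz": 0.134}, {"dx": -9.9, "dy": 36.1, "dz": -3.5, "rz": 0.134}, {"dx": -4.9, "dy": 37.0, "dz": -3.4, "rz": 0.134}, {"dy": 37.4, "dz": -3.4, "rz": 0.134}, {"dx": 5.0, "dy": 37.1, "dz": -3.5, "rz": 0.134}]
{'vertical_fov': 71.9553925959403, 'cx': 323.0371846013821, 'cy': 199.19309747645332, 'k1': -0.019132442942684826, 'origin': array([0.09250605, 0.62222144, 0.37357455]), 'orientation': array([ 2.87294674e+00, -7.95799108e-05,  1.31739309e+00])} [ 0.06735448  0.00046059 -0.14226321] [[ 1.43455184e-03 -9.64135851e-01 -2.65405355e-01]
 [ 9.99998966e-01  1.35769615e-03  4.73038004e-04]
 [-9.57330696e-05 -2.65405759e-01  9.64136802e-01]]
```

```bash
python3 -m inch '[{"dx":-25,"dy":-28,"dz":-3.5,"rz":0.134},{"dx":-28.5,"dy":-24,"dz":-3.5,"rz":0.134},{"dx":-31.5,"dy":-20,"dz":-3.5,"rz":0.134},{"dx":-34,"dy":-16,"dz":-3.5,"rz":0.134},{"dx":-35.5,"dy":-11,"dz":-3.5,"rz":0.134},{"dx":-37,"dy":-6.5,"dz":-3.5,"rz":0.134},{"dx":-37.5,"dy":-1.5,"dz":-3.5,"rz":0.134},{"dx":-37,"dy":3.5,"dz":-3.5,"rz":0.134},{"dx":-36.5,"dy":8.5,"dz":-3.5,"rz":0.134},{"dx":-35,"dy":13.5,"dz":-3.5,"rz":0.134}]'; python3 plan.py 0.50 -0.06 0.30 12 10
```

```text
total rot deg 153.39887039857737 dist 0.7509497777001721
[{"dx": -49.9, "dy": -55.7, "dz": -6.9, "rz": 0.268}, {"dx": -62.9, "dy": -40.5, "dz": -6.8, "rz": 0.268}, {"dx": -71.3, "dy": -22.4, "dz": -6.9, "rz": 0.268}, {"dx": -74.7, "dy": -2.7, "dz": -6.9, "rz": 0.268}, {"dx": -72.8, "dy": 17.2, "dz": -6.8, "rz": 0.268}, {"dx": -65.7, "dy": 35.8, "dz": -6.9, "rz": 0.268}, {"dx": -53.8, "dy": 51.9, "dz": -6.9, "rz": 0.268}, {"dx": -38.1, "dy": 64.3, "dz": -6.8, "rz": 0.268}, {"dx": -19.7, "dy": 72.2, "dz": -6.9, "rz": 0.268}, {"dy": 74.8, "dz": -6.9, "rz": 0.268}]schema error: expected keys dx, dy, dz, rx, ry, rz, hand
```

```bash
sed -i 's/^for i in range(0,N,10).*$/for o in out: o.update({"rx":float(o.get("rx",0)),"ry":float(o.get("ry",0)),"rz":float(o.get("rz",0)),"hand":float(hand or -1)})\nfor i in range(0,N,10): print(json.dumps([{k:float(v) for k,v in o.items()} for o in out[i:i+10]]))/' plan.py
python3 -m inch '[{"dx":-25,"dy":-28,"dz":-3.5,"rx":0,"ry":0,"rz":0.134,"hand":-1},{"dx":-28.5,"dy":-24,"dz":-3.5,"rx":0,"ry":0,"rz":0.134,"hand":-1},{"dx":-31.5,"dy":-20,"dz":-3.5,"rx":0,"ry":0,"rz":0.134,"hand":-1},{"dx":-34,"dy":-16,"dz":-3.5,"rx":0,"ry":0,"rz":0.134,"hand":-1},{"dx":-35.5,"dy":-11,"dz":-3.5,"rx":0,"ry":0,"rz":0.134,"hand":-1},{"dx":-37,"dy":-6.5,"dz":-3.5,"rx":0,"ry":0,"rz":0.134,"hand":-1},{"dx":-37.5,"dy":-1.5,"dz":-3.5,"rx":0,"ry":0,"rz":0.134,"hand":-1},{"dx":-37,"dy":3.5,"dz":-3.5,"rx":0,"ry":0,"rz":0.134,"hand":-1},{"dx":-36.5,"dy":8.5,"dz":-3.5,"rx":0,"ry":0,"rz":0.134,"hand":-1},{"dx":-35,"dy":13.5,"dz":-3.5,"rx":0,"ry":0,"rz":0.134,"hand":-1}]'; python3 plan.py 0.50 -0.06 0.30 12 11; python3 st.py
```

```text
clock: 2.5
position: [0.3294, 0.2709, 0.2666]
tool_rot: [3.141, -0.001, 1.541]
force: [0.9, 0.5, -0.1]
grip_width: 0.0858
total rot deg 76.31616850518611 dist 0.37382420396041305
[{"dx": -29.6, "dy": 16.4, "dz": -3.0, "rz": 0.121, "rx": 0.0, "ry": 0.0, "hand": -1.0}, {"dx": -27.4, "dy": 19.8, "dz": -3.1, "rz": 0.121, "rx": 0.0, "ry": 0.0, "hand": -1.0}, {"dx": -24.9, "dy": 23.0, "dz": -3.0, "rz": 0.121, "rx": 0.0, "ry": 0.0, "hand": -1.0}, {"dx": -21.8, "dy": 25.9, "dz": -3.1, "rz": 0.121, "rx": 0.0, "ry": 0.0, "hand": -1.0}, {"dx": -18.6, "dy": 28.3, "dz": -3.0, "rz": 0.121, "rx": 0.0, "ry": 0.0, "hand": -1.0}, {"dx": -15.1, "dy": 30.3, "dz": -3.1, "rz": 0.121, "rx": 0.0, "ry": 0.0, "hand": -1.0}, {"dx": -11.2, "dy": 31.9, "dz": -3.0, "rz": 0.121, "rx": 0.0, "ry": 0.0, "hand": -1.0}, {"dx": -7.4, "dy": 33.0, "dz": -3.1, "rz": 0.121, "rx": 0.0, "ry": 0.0, "hand": -1.0}, {"dx": -3.2, "dy": 33.7, "dz": -3.0, "rz": 0.121, "rx": 0.0, "ry": 0.0, "hand": -1.0}, {"dx": 0.8, "dy": 33.9, "dz": -3.1, "rz": 0.121, "rx": 0.0, "ry": 0.0, "hand": -1.0}]
[{"dx": 4.8, "dy": 33.5, "dz": -3.0, "rz": 0.121, "rx": 0.0, "ry": 0.0, "hand": -1.0}]
t 2.5 pos [0.3294 0.2709 0.2666] yaw 88.32 [ 3.1414e+00 -6.0000e-04  1.5414e+00] F [ 0.9   0.55 -0.14] w 0.0858 q [-1.15  0.16  0.36  2.06 -0.07  0.93 -0.77]
```

```bash
python3 -m inch '[{"dx":-30,"dy":17,"dz":-3,"rx":0,"ry":0,"rz":0.125,"hand":-1},{"dx":-27.5,"dy":20,"dz":-3,"rx":0,"ry":0,"rz":0.125,"hand":-1},{"dx":-25,"dy":23.5,"dz":-3,"rx":0,"ry":0,"rz":0.125,"hand":-1},{"dx":-22,"dy":26,"dz":-3,"rx":0,"ry":0,"rz":0.125,"hand":-1},{"dx":-18.5,"dy":28.5,"dz":-3,"rx":0,"ry":0,"rz":0.125,"hand":-1},{"dx":-15,"dy":31,"dz":-3,"rx":0,"ry":0,"rz":0.125,"hand":-1},{"dx":-11,"dy":32,"dz":-3,"rx":0,"ry":0,"rz":0.125,"hand":-1},{"dx":-7,"dy":33,"dz":-3,"rx":0,"ry":0,"rz":0.125,"hand":-1},{"dx":-3,"dy":34,"dz":-3,"rx":0,"ry":0,"rz":0.125,"hand":-1},{"dx":1,"dy":34,"dz":-3,"rx":0,"ry":0,"rz":0.125,"hand":-1}]'; python3 plan.py 0.50 -0.06 0.30 12 2; python3 st.py
```

```text
clock: 3.5
position: [0.4839, -0.0329, 0.2966]
tool_rot: [-3.141, -0.001, 0.292]
force: [-0.2, 0.3, -0.1]
grip_width: 0.0856
total rot deg 4.728268711679741 dist 0.03168262997628107
[{"dx": 3.8, "dy": 15.3, "dz": -1.7, "rz": 0.041, "rx": 0.0, "ry": 0.0, "hand": -1.0}, {"dx": 4.4, "dy": 15.1, "dz": -1.7, "rz": 0.041, "rx": 0.0, "ry": 0.0, "hand": -1.0}]
t 3.5 pos [ 0.4839 -0.0329  0.2966] yaw 16.73 [-3.1414e+00 -6.0000e-04  2.9200e-01] F [-0.22  0.26 -0.11] w 0.0856 q [-0.67  0.29  0.78  1.9  -0.23  1.04 -1.08]
```

```bash
python3 -m inch '[{"dx":4,"dy":15,"dz":-2,"rx":0,"ry":0,"rz":0.05,"hand":-1},{"dx":4,"dy":15,"dz":-2,"rx":0,"ry":0,"rz":0.04,"hand":-1},{"dx":0,"dy":0,"dz":0,"rx":0,"ry":0,"rz":0,"hand":-0.3}]'
cat > w.py <<'E'
from h import *
import sys
t=sys.argv[1]; C=cal("wrist"); im,d=bot.grab_frame("wrist"); cv2.imwrite(f"pics/w{t}.png",im[:,:,::-1]); np.savez(f"w{t}.npz",d=d,im=im,o=C[2],R=C[3])
for n in sys.argv[2:]:
    for q in bot.tip_of("wrist",n)[:2]:
        rc=np.round(q["centre"]).astype(int); print(n,q["score"],q["centre"],cloud(C,rc,d)[0].round(4))
E
python3 st.py; python3 w.py 1 pin_knob press
```

```text
clock: 3.8
position: [0.4997, -0.0596, 0.3004]
tool_rot: [3.141, -0.0, 0.205]
force: [-0.3, 0.3, -0.0]
grip_width: 0.073
t 3.8 pos [ 0.4997 -0.0596  0.3004] yaw 11.73 [ 3.1408 -0.      0.2047] F [-0.27  0.33 -0.04] w 0.073 q [-0.62  0.33  0.8   1.85 -0.26  1.07 -1.08]
pin_knob 0.74 [128.7, 318.7] [ 0.5581 -0.0422  0.1084]
press 0.86 [87.9, 380.8] [ 0.6298 -0.1162  0.0248]
```

View pics/w1.png

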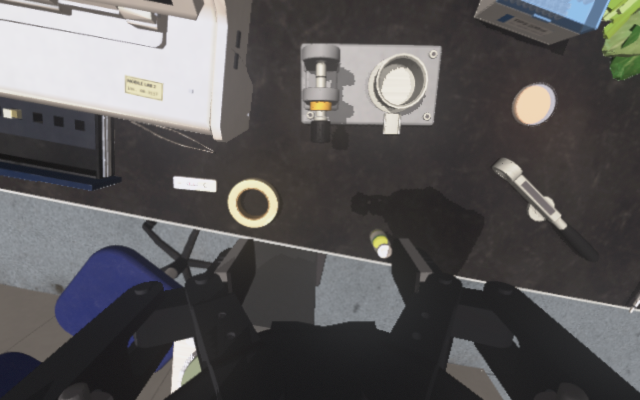

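The wrist view shows the press square to the image: knob (320,130), bush (320,105), cheeks at (320,52) and (320,92), cup (397,85). The vial is at (380,244) and the lever's eye at (505,170).

```bash
cat > f.py <<'E'
from h import *
import sys
t=sys.argv[1]; yaw=np.radians(float(sys.argv[2])); c=bot.get_calibration("wrist"); f=200/np.tan(np.radians(c["vertical_fov"])/2)
z=np.load(f"w{t}.npz"); C=(c,f,z["o"],z["R"]); d=z["d"]
rc=np.argwhere(d>0); P=cloud(C,rc,d); 
a=np.array([np.cos(yaw),np.sin(yaw)]); b=np.array([-np.sin(yaw),np.cos(yaw)])
O=np.array([.6155,-.0355]); 
X=(P[:,:2]-O)@a; Y=(P[:,:2]-O)@b; Z=P[:,2]
pl=(abs(Z-.018)<.004)&(X>-.09)&(X<.09)&(Y>-.25)&(Y<.06)
from numpy import percentile as pc
# plate edges
for lo,hi in [(-.165,-.15),(-.06,-.04)]:
    s=pl&(Y>lo)&(Y<hi); print("plate X ext Y",lo,X[s].min().round(4),X[s].max().round(4))
for lo,hi in [(-.05,-.03),(-.01,.01),(.03,.05)]:
    s=pl&(X>lo)&(X<hi); print("plate Y ext X",lo,Y[s].min().round(4),Y[s].max().round(4))
q=(abs(Z-.06)<.003)&(abs(X)<.06)&(Y<-.05)&(Y>-.16)
from scipy.optimize import least_squares
r=least_squares(lambda p:np.hypot(X[q]-p[0],Y[q]-p[1])-p[2],[0,-.105,.034],loss='soft_l1',f_scale=.002); print("cup rel O",r.x.round(4),q.sum())
for lo,hi,n in [(-.035,-.005,"near"),(.005,.035,"far")]:
    q=(Z>.112)&(X>lo)&(X<hi)&(abs(Y)<.04); print(n,"cheek top X",X[q].min().round(4),X[q].max().round(4),"Y",Y[q].mean().round(4),"zmax",Z[q].max().round(4),q.sum())
q=(Z>.09)&(X<-.042)&(X>-.13)&(abs(Y)<.03); print("knob X",pc(X[q],[0,2,98,100]).round(4),"Y",pc(Y[q],[0,2,98,100]).round(4),"ztop",Z[q].max().round(4),q.sum())
q=(Z>.1)&(X<-.042)&(X>-.13)&(abs(Y)<.03); print("knob top X",pc(X[q],[0,50,100]).round(4),"Y",Y[q].mean().round(4),q.sum())
E
python3 f.py 1 11.7; python3 f.py 1 12.2|head -5; python3 -c "
import cv2
im=cv2.imread('pics/w1.png')[30:160,270:460];cv2.imwrite('pics/w1c.png',cv2.resize(im,None,fx=4,fy=4,interpolation=cv2.INTER_CUBIC))"
```

```text
plate X ext Y -0.165 -0.053 0.0562
plate X ext Y -0.06 -0.052 0.0568
plate Y ext X -0.05 -0.165 0.0318
plate Y ext X -0.01 -0.1657 0.0324
plate Y ext X 0.03 -0.166 0.0319
cup rel O [ 0.002  -0.1013  0.0315] 501
near cheek top X -0.0258 -0.0117 Y 0.003 zmax 0.1182 299
far cheek top X 0.0184 0.0319 Y 0.0028 zmax 0.1179 311
knob X [-0.1098 -0.1082 -0.0671 -0.0424] Y [-0.03   -0.0286  0.0287  0.03  ] ztop 0.4043 20196
knob top X [-0.1098 -0.1014 -0.0438] Y 0.0001 20138
plate X ext Y -0.165 -0.0544 0.0548
plate X ext Y -0.06 -0.0525 0.0564
plate Y ext X -0.05 -0.1647 0.0322
plate Y ext X -0.01 -0.1657 0.0324
plate Y ext X 0.03 -0.1663 0.0316
```

View pics/w1c.png

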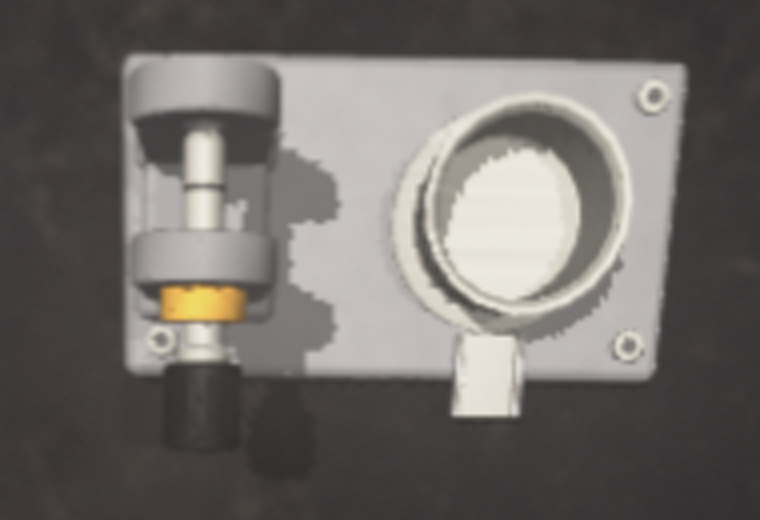

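```bash
sed -i 's/(Z>.09)&(X</(Z<.12)\&(Z>.09)\&(X</; s/(Z>.1)&(X</(Z<.12)\&(Z>.1)\&(X</' f.py; python3 f.py 1 11.6|tail -2;  python3 - <<'E'
import sys; sys.path.insert(0,'.')
from h import *
z=np.load('w1.npz'); c=bot.get_calibration("wrist"); C=(c,200/np.tan(np.radians(c["vertical_fov"])/2),z["o"],z["R"])
# knob far/near ends from crop rows 362 & 450 at col ~200 ; on top surface z=.107 ; groove? ring at row 185 is in slot
pts=np.array([[364,200],[443,200],[318,202],[362,202],[187,204]])/4+np.array([30,270])
W=atz(C,pts[:2],.107); W2=atz(C,pts[2:4],[.108,.101]); print(W,W2, atz(C,pts[4:],.101))
F=np.array([.6174,-.0318]); y=np.radians(11.6); print((W[:,:2]-F)@[np.cos(y),np.sin(y)],(W2[:,:2]-F)@[np.cos(y),np.sin(y)])
E
```

```text
knob X [-0.0732 -0.0728 -0.0438 -0.0425] Y [-0.0095 -0.0083  0.0147  0.0151] ztop 0.1089 502
knob top X [-0.0731 -0.0588 -0.0438] Y 0.0033 444
[[ 0.5672648  -0.04150602  0.107     ]
 [ 0.54496642 -0.04610353  0.107     ]] [[ 0.57997197 -0.0394877   0.108     ]
 [ 0.56797733 -0.04190532  0.101     ]] [[ 0.61564903 -0.03263791  0.101     ]]
[-0.05106287 -0.07383026] [-0.0382094  -0.05044518]
```

```bash
python3 st.py; python3 plan.py .5552 -.0446 .076 11.6 7
```

```text
t 3.95 pos [ 0.4989 -0.0576  0.3001] yaw 11.96 [-3.1411e+00  4.0000e-04  2.0880e-01] F [-0.55  0.27  0.24] w 0.0558 q [-0.62  0.33  0.8   1.86 -0.26  1.07 -1.08]
total rot deg 0.36423606215289467 dist 0.2314480213139356
[{"dx": 8.3, "dy": -0.1, "dz": 32.0, "rz": 0.001, "rx": 0.0, "ry": 0.0, "hand": -1.0}, {"dx": 8.2, "dy": -0.2, "dz": 32.0, "rz": 0.001, "rx": 0.0, "ry": 0.0, "hand": -1.0}, {"dx": 8.3, "dy": -0.1, "dz": 32.0, "rz": 0.001, "rx": 0.0, "ry": 0.0, "hand": -1.0}, {"dx": 8.3, "dy": -0.2, "dz": 32.1, "rz": 0.001, "rx": 0.0, "ry": 0.0, "hand": -1.0}, {"dx": 8.2, "dy": -0.1, "dz": 32.0, "rz": 0.001, "rx": 0.0, "ry": 0.0, "hand": -1.0}, {"dx": 8.3, "dy": -0.2, "dz": 32.0, "rz": 0.001, "rx": 0.0, "ry": 0.0, "hand": -1.0}, {"dx": 8.3, "dy": -0.2, "dz": 32.0, "rz": 0.001, "rx": 0.0, "ry": 0.0, "hand": -1.0}]
```

```bash
python3 -m inch '[{"dx":14,"dy":0,"dz":32,"rx":0,"ry":0,"rz":0,"hand":-0.3},{"dx":14,"dy":0,"dz":32,"rx":0,"ry":0,"rz":0,"hand":-0.3},{"dx":14,"dy":0,"dz":32,"rx":0,"ry":0,"rz":0,"hand":-0.3},{"dx":8,"dy":0,"dz":20,"rx":0,"ry":0,"rz":0,"hand":-0.3},{"dx":0,"dy":0,"dz":0,"rx":0,"ry":0,"rz":0,"hand":-0.3},{"dx":0,"dy":0,"dz":0,"rx":0,"ry":0,"rz":0,"hand":-0.3}]'; python3 st.py; python3 w.py 2 pin_knob; python3 st.py; python3 f.py 2 11.7
```

```text
clock: 4.55
position: [0.5477, -0.0479, 0.1848]
tool_rot: [-3.142, 0.0, 0.208]
force: [-0.8, -0.5, 0.4]
grip_width: 0.0558
t 4.55 pos [ 0.5477 -0.0479  0.1848] yaw 11.9 [-3.1416e+00  4.0000e-04  2.0760e-01] F [-0.76 -0.54  0.36] w 0.0558 q [-0.49  0.55  0.67  1.87 -0.44  0.87 -0.96]
pin_knob 0.9 [193.9, 320.3] [ 0.5577 -0.0428  0.1059]
pin_knob 0.25 [119.5, 399.5] [ 0.6314 -0.1032  0.0598]
t 4.65 pos [ 0.5482 -0.048   0.1857] yaw 11.87 [-3.1415e+00 -1.6000e-03  2.0720e-01] F [-0.24 -0.02  0.11] w 0.0555 q [-0.49  0.55  0.67  1.87 -0.44  0.87 -0.96]
plate X ext Y -0.165 -0.0524 0.0558
plate X ext Y -0.06 -0.0519 0.0576
plate Y ext X -0.05 -0.1657 0.0318
plate Y ext X -0.01 -0.1655 0.0322
plate Y ext X 0.03 -0.1662 0.0321
cup rel O [ 0.0023 -0.1015  0.0316] 906
near cheek top X -0.0259 -0.0116 Y 0.003 zmax 0.1187 617
far cheek top X 0.0182 0.0322 Y 0.0029 zmax 0.1181 712
knob X [-0.0733 -0.0722 -0.0434 -0.0422] Y [-0.0093 -0.0082  0.0152  0.0161] ztop 0.1087 1015
knob top X [-0.0733 -0.0578 -0.0422] Y 0.0032 839
```

View pics/w2.png

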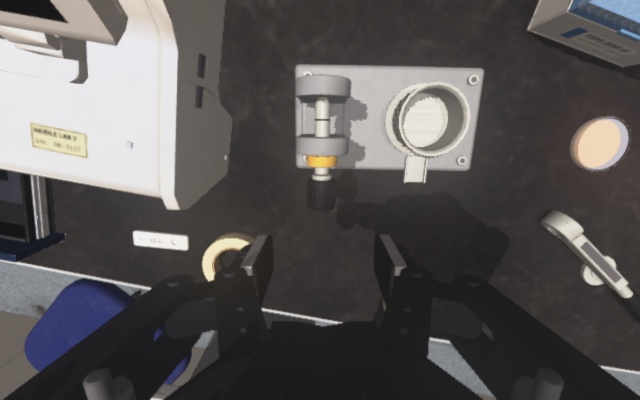

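The wrist view puts the knob at (320,193), and this agrees with the earlier frame, so I'm descending and gripping.

```bash
python3 -m inch '[{"dx":7.5,"dy":-2,"dz":30,"rx":0,"ry":0,"rz":0.003,"hand":-0.3},{"dx":0,"dy":0,"dz":35,"rx":0,"ry":0,"rz":0,"hand":-0.3},{"dx":0,"dy":0,"dz":30,"rx":0,"ry":0,"rz":0,"hand":-0.3},{"dx":0,"dy":0,"dz":15,"rx":0,"ry":0,"rz":0,"hand":-0.3},{"dx":0,"dy":0,"dz":0,"rx":0,"ry":0,"rz":0,"hand":-0.3},{"dx":0,"dy":0,"dz":0,"rx":0,"ry":0,"rz":0,"hand":-0.3}]' 30; python3 st.py; python3 w.py 3
```

```text
clock: 5.25
position: [0.5557, -0.0449, 0.0757]
tool_rot: [3.141, -0.001, 0.204]
force: [0.8, 0.4, 0.4]
grip_width: 0.0553
t 5.25 pos [ 0.5557 -0.0449  0.0757] yaw 11.66 [ 3.1413e+00 -1.4000e-03  2.0350e-01] F [0.84 0.37 0.39] w 0.0553 q [-0.4   0.71  0.54  1.92 -0.58  0.67 -0.87]
```

View pics/w3.png

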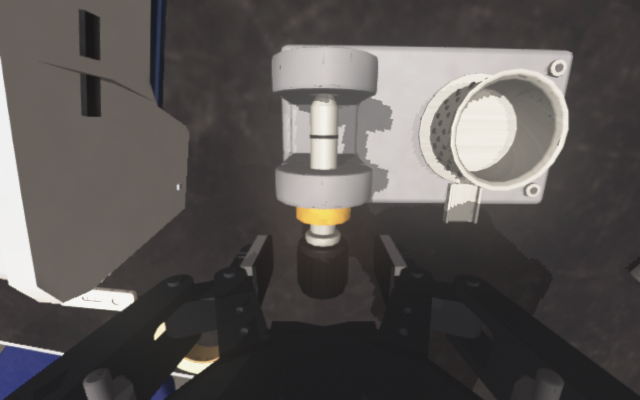

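The knob at (323,267) is centred between the pads at columns 262 and 388. Closing now.

```bash
python3 -m inch '[{"dx":0,"dy":0,"dz":0,"rx":0,"ry":0,"rz":0,"hand":1},{"dx":0,"dy":0,"dz":0,"rx":0,"ry":0,"rz":0,"hand":1},{"dx":0,"dy":0,"dz":0,"rx":0,"ry":0,"rz":0,"hand":1},{"dx":0,"dy":0,"dz":0,"rx":0,"ry":0,"rz":0,"hand":1},{"dx":0,"dy":0,"dz":0,"rx":0,"ry":0,"rz":0,"hand":1}]' 30; python3 st.py
```

```text
clock: 5.8
position: [0.5555, -0.0446, 0.0751]
tool_rot: [-3.141, -0.001, 0.204]
force: [-0.6, 1.8, 9.7]
grip_width: 0.0232
t 5.8 pos [ 0.5555 -0.0446  0.0751] yaw 11.67 [-3.1415e+00 -1.2000e-03  2.0370e-01] F [-0.61  1.77  9.66] w 0.0232 q [-0.4   0.71  0.54  1.92 -0.58  0.67 -0.87]
```

```bash
python3 -m inch '[{"dx":-5,"dy":0,"dz":0,"rx":0,"ry":0,"rz":0,"hand":1},{"dx":-8,"dy":0,"dz":0,"rx":0,"ry":0,"rz":0,"hand":1},{"dx":-8,"dy":0,"dz":0,"rx":0,"ry":0,"rz":0,"hand":1},{"dx":-7,"dy":0,"dz":0,"rx":0,"ry":0,"rz":0,"hand":1},{"dx":-5,"dy":0,"dz":0,"rx":0,"ry":0,"rz":0,"hand":1},{"dx":-3,"dy":0,"dz":0,"rx":0,"ry":0,"rz":0,"hand":1},{"dx":0,"dy":0,"dz":0,"rx":0,"ry":0,"rz":0,"hand":1},{"dx":0,"dy":0,"dz":0,"rx":0,"ry":0,"rz":0,"hand":1}]' 30; python3 st.py; python3 w.py 4; python3 -c "
import cv2
im=cv2.imread('pics/w4.png')[0:300,200:450];cv2.imwrite('pics/w4c.png',cv2.resize(im,None,fx=2,fy=2,interpolation=cv2.INTER_CUBIC))"
```

```text
clock: 6.6
position: [0.5207, -0.0514, 0.0751]
tool_rot: [-3.141, -0.002, 0.204]
force: [1.6, 4.0, 8.1]
grip_width: 0.0227
t 6.6 pos [ 0.5207 -0.0514  0.0751] yaw 11.69 [-3.1412e+00 -2.1000e-03  2.0410e-01] F [1.57 4.03 8.08] w 0.0227 q [-0.39  0.67  0.53  2.01 -0.58  0.61 -0.84]
```

View pics/w4c.png

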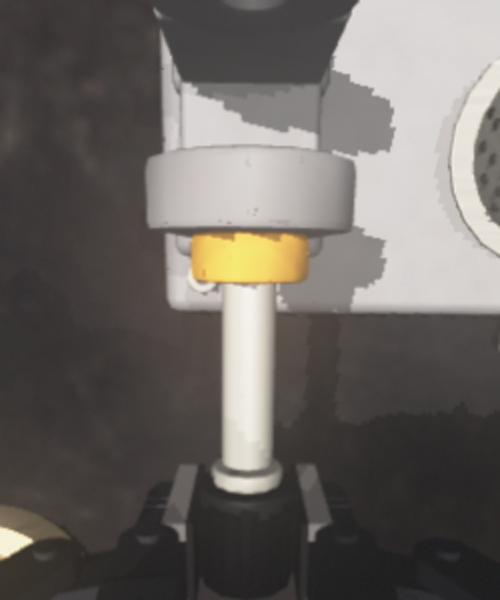

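The pin tip has cleared the slot. The groove doesn't show at the bush mouth (row ~283 in the crop) yet, so I'll pull a little more.

```bash
python3 -m inch '[{"dx":-1.5,"dy":0,"dz":0,"rx":0,"ry":0,"rz":0,"hand":1},{"dx":-1,"dy":0,"dz":0,"rx":0,"ry":0,"rz":0,"hand":1},{"dx":0,"dy":0,"dz":0,"rx":0,"ry":0,"rz":0,"hand":1},{"dx":0,"dy":0,"dz":0,"rx":0,"ry":0,"rz":0,"hand":1}]' 30; python3 st.py; python3 w.py 5; python3 -c "
import cv2
im=cv2.imread('pics/w5.png')[60:260,250:400];cv2.imwrite('pics/w5c.png',cv2.resize(im,None,fx=3,fy=3,interpolation=cv2.INTER_CUBIC))"
```

```text
clock: 7.05
position: [0.5188, -0.0518, 0.0752]
tool_rot: [-3.141, -0.003, 0.204]
force: [4.3, 4.3, 5.7]
grip_width: 0.0229
t 7.05 pos [ 0.5188 -0.0518  0.0752] yaw 11.71 [-3.1415e+00 -3.0000e-03  2.0430e-01] F [4.33 4.34 5.68] w 0.0229 q [-0.39  0.67  0.53  2.01 -0.58  0.61 -0.83]
```

View pics/w5c.png

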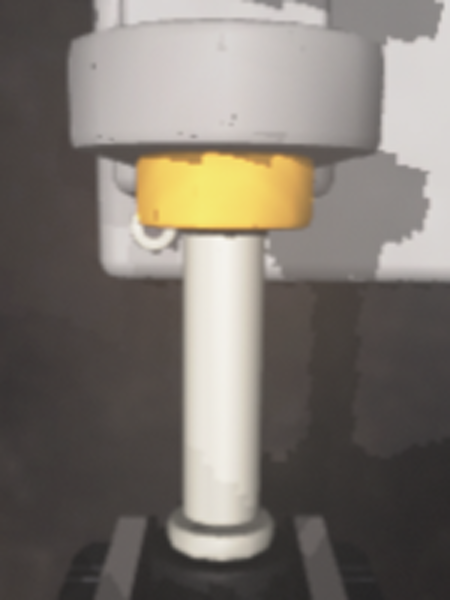

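```bash
python3 -c "
import cv2
im=cv2.imread('pics/w3.png')[120:270,270:380];cv2.imwrite('pics/w3c.png',cv2.resize(im,None,fx=4,fy=4,interpolation=cv2.INTER_CUBIC))"
```

```text
(no output)
```

View pics/w3c.png

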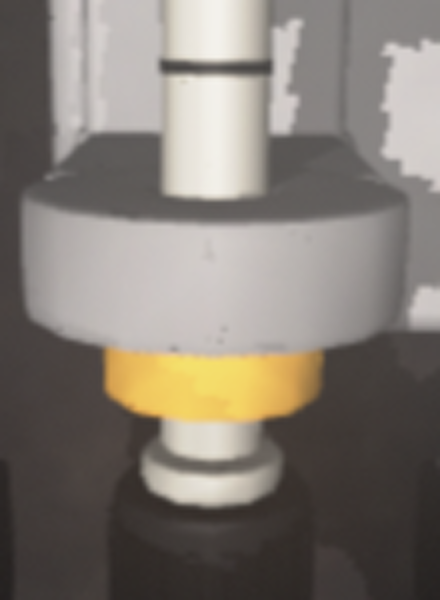

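Run:
```python
from h import *
c=bot.get_calibration("wrist"); F=np.array([.6174,-.0318]); y=np.radians(11.65); a=[np.cos(y),np.sin(y)]
def X(t,rc,z):
    k=np.load(f"w{t}.npz"); C=(c,200/np.tan(np.radians(c["vertical_fov"])/2),k["o"],k["R"]); W=atz(C,rc,z); return (W[:,:2]-F)@a, W
for r in (.006,.007):
  z=.095+r
  g,W=X(3,[[136.75,324],[120+461/4,324]],z); print("w3 groove,collar",g,"width",np.linalg.norm(np.diff(X(3,[[175,270+163/4],[175,270+268/4]],z-r)[1],axis=0)))
  h,_=X(5,[[60+525/3,324]],z); print("w5 collar",h,"groove at",h+g[0]-g[1])
print("bush mouth w3",X(3,[[120+420/4,323]],.108)[0],"w5",X(5,[[60+232/3,324]],.108)[0])
```

```text
w3 groove,collar [-0.00100867 -0.0450343 ] width 0.01188340043925164
w5 collar [-0.08224885] groove at [-0.03822322]
w3 groove,collar [-0.00096272 -0.04461246] width 0.01188340043925164
w5 collar [-0.08182978] groove at [-0.03818004]
bush mouth w3 [-0.03738392] w5 [-0.0384686]
```

The groove now sits at the bush mouth. Three estimates agree on about 42 mm: groove position, knob gap plus travel, and the collar shift in the images. Releasing.

```bash
python3 -m inch '[{"dx":0,"dy":0,"dz":0,"rx":0,"ry":0,"rz":0,"hand":-0.3},{"dx":0,"dy":0,"dz":0,"rx":0,"ry":0,"rz":0,"hand":-0.3},{"dx":0,"dy":0,"dz":0,"rx":0,"ry":0,"rz":0,"hand":-0.3},{"dx":0,"dy":0,"dz":0,"rx":0,"ry":0,"rz":0,"hand":-0.3},{"dx":0,"dy":0,"dz":0,"rx":0,"ry":0,"rz":0,"hand":-0.3},{"dx":0,"dy":0,"dz":0,"rx":0,"ry":0,"rz":0,"hand":-0.3}]'; python3 st.py; python3 w.py 6; python3 -c "
import cv2
im=cv2.imread('pics/w6.png')[60:320,220:430];cv2.imwrite('pics/w6c.png',cv2.resize(im,None,fx=2.3,fy=2.3,interpolation=cv2.INTER_CUBIC))"
```

```text
clock: 7.7
position: [0.5173, -0.0525, 0.0743]
tool_rot: [3.142, 0.0, 0.204]
force: [-0.2, -0.6, -0.7]
grip_width: 0.0556
t 7.7 pos [ 0.5173 -0.0525  0.0743] yaw 11.67 [3.1415e+00 1.0000e-04 2.0370e-01] F [-0.18 -0.59 -0.68] w 0.0556 q [-0.39  0.67  0.53  2.02 -0.58  0.61 -0.83]
```

View pics/w6c.png

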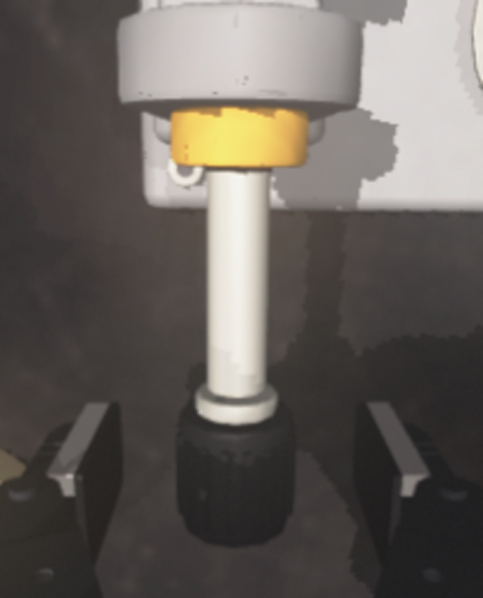

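Run:
```python
from h import *
c=bot.get_calibration("wrist"); F=np.array([.6174,-.0318]); y=np.radians(11.65); a=[np.cos(y),np.sin(y)]
def X(t,rc,z):
    k=np.load(f"w{t}.npz"); C=(c,200/np.tan(np.radians(c["vertical_fov"])/2),k["o"],k["R"]); W=atz(C,rc,z); return (W[:,:2]-F)@a
h=X(6,[[60+391/2.3,324]],.101);print("collar",h,"groove",h+.0440,"mouth",X(6,[[60+167/2.3,324]],.108),X(6,[[60+167/2.3,324]],.101))
```

```text
collar [-0.0809625] groove [-0.0369625] mouth [-0.03815114] [-0.0383837]
```

Depth estimates now put the pin at 40–41 mm, and the groove isn't clearly out after release. I'll re-grip and add about 2 mm.

```bash
python3 -m inch '[{"dx":0,"dy":0,"dz":0,"rx":0,"ry":0,"rz":0,"hand":1},{"dx":0,"dy":0,"dz":0,"rx":0,"ry":0,"rz":0,"hand":1},{"dx":0,"dy":0,"dz":0,"rx":0,"ry":0,"rz":0,"hand":1},{"dx":0,"dy":0,"dz":0,"rx":0,"ry":0,"rz":0,"hand":1},{"dx":0,"dy":0,"dz":0,"rx":0,"ry":0,"rz":0,"hand":1}]' 30; python3 -m inch '[{"dx":-1.5,"dy":0,"dz":0,"rx":0,"ry":0,"rz":0,"hand":1},{"dx":-1.5,"dy":0,"dz":0,"rx":0,"ry":0,"rz":0,"hand":1},{"dx":0,"dy":0,"dz":0,"rx":0,"ry":0,"rz":0,"hand":1},{"dx":0,"dy":0,"dz":0,"rx":0,"ry":0,"rz":0,"hand":1}]' 30; python3 w.py 7;python3 -c "
import cv2
im=cv2.imread('pics/w7.png')[60:260,250:400];cv2.imwrite('pics/w7c.png',cv2.resize(im,None,fx=3,fy=3,interpolation=cv2.INTER_CUBIC))"
```

```text
clock: 8.25
position: [0.5172, -0.0521, 0.0744]
tool_rot: [-3.141, 0.0, 0.204]
force: [-1.9, 5.5, 5.5]
grip_width: 0.0234
clock: 8.65
position: [0.5152, -0.0525, 0.0744]
tool_rot: [-3.142, -0.002, 0.204]
force: [4.6, 6.2, 1.3]
grip_width: 0.0233
```

View pics/w7c.png

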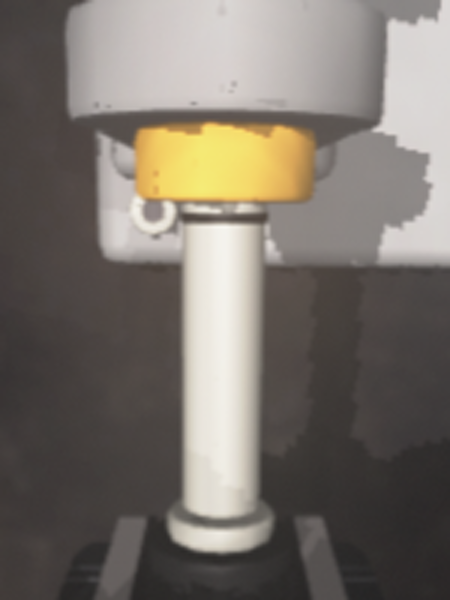

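The groove is now clearly just out of the bush (crop row 216, bush edge at 200), so the pin is about 43 mm out. Releasing and rising.

```bash
python3 -m inch '[{"dx":0,"dy":0,"dz":0,"rx":0,"ry":0,"rz":0,"hand":-0.3},{"dx":0,"dy":0,"dz":0,"rx":0,"ry":0,"rz":0,"hand":-0.3},{"dx":0,"dy":0,"dz":0,"rx":0,"ry":0,"rz":0,"hand":-0.3},{"dx":0,"dy":0,"dz":0,"rx":0,"ry":0,"rz":0,"hand":-0.3},{"dx":0,"dy":0,"dz":0,"rx":0,"ry":0,"rz":0,"hand":-0.3},{"dx":0,"dy":0,"dz":0,"rx":0,"ry":0,"rz":0,"hand":-0.3},{"dx":0,"dy":0,"dz":0,"rx":0,"ry":0,"rz":0,"hand":-0.3},{"dx":0,"dy":0,"dz":0,"rx":0,"ry":0,"rz":0,"hand":-0.3},{"dx":0,"dy":0,"dz":0,"rx":0,"ry":0,"rz":0,"hand":-0.3}]'; python3 w.py 8;python3 -c "
import cv2
im=cv2.imread('pics/w8.png')[60:320,220:430];cv2.imwrite('pics/w8c.png',cv2.resize(im,None,fx=2.3,fy=2.3,interpolation=cv2.INTER_CUBIC))"
```

```text
clock: 9.6
position: [0.5144, -0.0531, 0.0743]
tool_rot: [3.142, -0.0, 0.204]
force: [0.1, 0.8, 0.2]
grip_width: 0.0556
```

View pics/w8c.png

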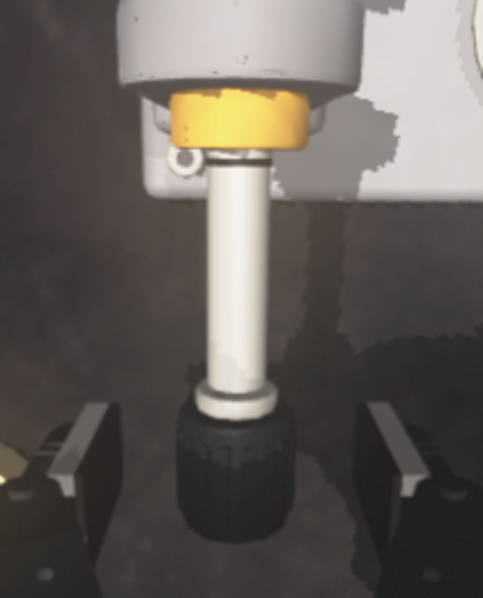

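The pin has stayed put, with the groove at crop row 160, just below the bush. Now the lever.

```bash
python3 -m inch '[{"dx":0,"dy":0,"dz":-40,"rx":0,"ry":0,"rz":0,"hand":-0.3},{"dx":0,"dy":0,"dz":-48,"rx":0,"ry":0,"rz":0,"hand":-0.3},{"dx":0,"dy":0,"dz":-40,"rx":0,"ry":0,"rz":0,"hand":-0.3}]';  python3 plan.py .515 -.41 .22 61.6 10 -0.3
```

```text
clock: 9.95
position: [0.5142, -0.0534, 0.2043]
tool_rot: [3.141, 0.0, 0.203]
force: [-0.2, 0.4, -1.2]
grip_width: 0.0556
total rot deg 49.96734455176847 dist 0.35690248123839885
[{"dx": -7.1, "dy": 34.9, "dz": -1.6, "rz": -0.087, "hand": -0.3, "rx": 0.0, "ry": 0.0}, {"dx": -10.1, "dy": 34.2, "dz": -1.5, "rz": -0.087, "hand": -0.3, "rx": 0.0, "ry": 0.0}, {"dx": -13.1, "dy": 33.2, "dz": -1.6, "rz": -0.087, "hand": -0.3, "rx": 0.0, "ry": 0.0}, {"dx": -15.9, "dy": 31.9, "dz": -1.5, "rz": -0.087, "hand": -0.3, "rx": 0.0, "ry": 0.0}, {"dx": -18.6, "dy": 30.5, "dz": -1.6, "rz": -0.087, "hand": -0.3, "rx": 0.0, "ry": 0.0}, {"dx": -21.1, "dy": 28.6, "dz": -1.6, "rz": -0.087, "hand": -0.3, "rx": 0.0, "ry": 0.0}, {"dx": -23.6, "dy": 26.8, "dz": -1.5, "rz": -0.087, "hand": -0.3, "rx": 0.0, "ry": 0.0}, {"dx": -25.9, "dy": 24.6, "dz": -1.6, "rz": -0.087, "hand": -0.3, "rx": 0.0, "ry": 0.0}, {"dx": -27.8, "dy": 22.2, "dz": -1.5, "rz": -0.087, "hand": -0.3, "rx": 0.0, "ry": 0.0}, {"dx": -29.7, "dy": 19.8, "dz": -1.6, "rz": -0.087, "hand": -0.3, "rx": 0.0, "ry": 0.0}]
```

```bash
python3 -m inch '[{"dx":-7,"dy":35,"dz":-2,"rx":0,"ry":0,"rz":-0.087,"hand":-0.3},{"dx":-10,"dy":34,"dz":-2,"rx":0,"ry":0,"rz":-0.087,"hand":-0.3},{"dx":-13,"dy":33,"dz":-2,"rx":0,"ry":0,"rz":-0.087,"hand":-0.3},{"dx":-16,"dy":32,"dz":-2,"rx":0,"ry":0,"rz":-0.087,"hand":-0.3},{"dx":-18.5,"dy":30.5,"dz":-2,"rx":0,"ry":0,"rz":-0.087,"hand":-0.3},{"dx":-21,"dy":28.5,"dz":-2,"rx":0,"ry":0,"rz":-0.087,"hand":-0.3},{"dx":-23.5,"dy":27,"dz":-2,"rx":0,"ry":0,"rz":-0.087,"hand":-0.3},{"dx":-26,"dy":24.5,"dz":-2,"rx":0,"ry":0,"rz":-0.087,"hand":-0.3},{"dx":-28,"dy":22,"dz":-2,"rx":0,"ry":0,"rz":-0.087,"hand":-0.3},{"dx":-30,"dy":20,"dz":-2,"rx":0,"ry":0,"rz":-0.087,"hand":-0.3}]'; python3 -m inch '[{"dx":0,"dy":0,"dz":0,"rx":0,"ry":0,"rz":0,"hand":-0.3},{"dx":0,"dy":0,"dz":0,"rx":0,"ry":0,"rz":0,"hand":-0.3},{"dx":0,"dy":0,"dz":0,"rx":0,"ry":0,"rz":0,"hand":-0.3}]'; python3 w.py 9 lever lever_balance; python3 st.py
```

```text
clock: 10.95
position: [0.5152, -0.4111, 0.2223]
tool_rot: [-3.141, -0.0, 1.077]
force: [0.6, 0.2, -0.2]
grip_width: 0.0551
clock: 11.25
position: [0.5158, -0.4087, 0.2221]
tool_rot: [-3.141, -0.001, 1.074]
force: [1.3, 0.7, -1.3]
grip_width: 0.0553
lever 0.85 [111.0, 326.5] [ 0.557  -0.3386  0.0366]
lever_balance 0.66 [169.5, 328.2] [ 0.5269 -0.4     0.0323]
t 11.4 pos [ 0.516  -0.4086  0.2224] yaw 61.58 [-3.1415e+00 -3.0000e-04  1.0748e+00] F [ 0.4   0.54 -0.73] w 0.0556 q [ 0.3   0.63  0.45  1.53 -0.3   1.05  0.33]
```

View pics/w9.png

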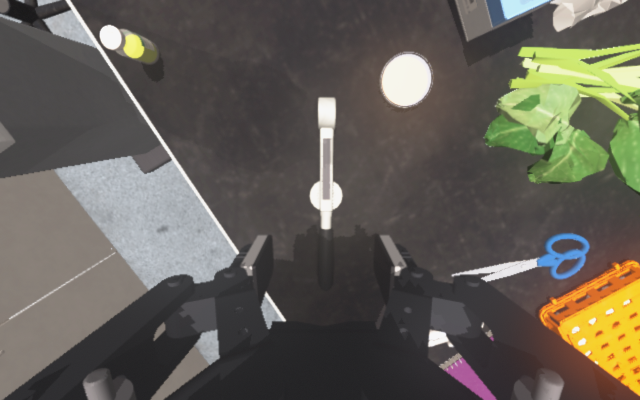

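The lever runs straight down the picture at column ~326, with the eye at (327,112) and the foot at (325,195). The petri dish is at (406,80), well clear.

Run:
```python
from h import *
k=np.load("w9.npz"); c=bot.get_calibration("wrist"); C=(c,200/np.tan(np.radians(c["vertical_fov"])/2),k["o"],k["R"]); d=k["d"]
rc=np.argwhere(d>0); rc=rc[(rc[:,0]<235)&(rc[:,0]>80)&(abs(rc[:,1]-326)<30)]; P=cloud(C,rc,d)
b=P[(P[:,2]>.026)&(P[:,2]<.045)]; 
y=np.radians(61.58); a=np.array([np.sin(y),-np.cos(y)]); l=np.array([np.cos(y),np.sin(y)]); O=np.array([.516,-.4086])
s=(b[:,:2]-O)@l; t=(b[:,:2]-O)@a
print("s ext",s.min(),s.max())
m=(s<s.max()-.045)&(b[:,2]<.036)
for lo in np.arange(-.1,.08,.02):
    q=m&(s>lo)&(s<lo+.02); 
    if q.sum()>5: print(round(lo,2),"t mid",((np.percentile(t[q],2)+np.percentile(t[q],98))/2).round(4),"w",np.ptp(t[q]).round(4),"z",np.median(b[q,2]).round(4))
e=s>s.max()-.03; print("eye t",t[e].min(),t[e].max(),"z",b[e,2].max())
f=P[(P[:,2]<.012)&(P[:,2]>.0045)]; sf=(f[:,:2]-O)@l; tf=(f[:,:2]-O)@a; q=(abs(tf)<.03)&(sf<.0)&(sf>-.1); print("foot s",np.percentile(sf[q],[1,99]),"t",np.percentile(tf[q],[1,99]))
```

```text
s ext -0.07325809191012182 0.09594553600726967
-0.08 t mid 0.004 w 0.0119 z 0.0274
-0.06 t mid 0.0039 w 0.0103 z 0.0268
-0.04 t mid 0.0032 w 0.0153 z 0.031
-0.02 t mid 0.0031 w 0.0151 z 0.0312
0.0 t mid 0.0031 w 0.016 z 0.031
0.02 t mid 0.0036 w 0.0159 z 0.0306
0.04 t mid 0.0036 w 0.0157 z 0.0306
eye t -0.005274851595983359 0.01337261372719353 z 0.03923161777300199
foot s [-0.04371514 -0.00776954] t [-0.0167696   0.02383642]
```

```bash
python3 -m inch '[{"dx":8.5,"dy":3.5,"dz":30,"rx":0,"ry":0,"rz":0,"hand":-0.3},{"dx":0,"dy":0,"dz":40,"rx":0,"ry":0,"rz":0,"hand":-0.3},{"dx":0,"dy":0,"dz":45,"rx":0,"ry":0,"rz":0,"hand":-0.3},{"dx":0,"dy":0,"dz":40,"rx":0,"ry":0,"rz":0,"hand":-0.3},{"dx":0,"dy":0,"dz":30,"rx":0,"ry":0,"rz":0,"hand":-0.3},{"dx":0,"dy":0,"dz":20,"rx":0,"ry":0,"rz":0,"hand":-0.3},{"dx":0,"dy":0,"dz":8,"rx":0,"ry":0,"rz":0,"hand":-0.3},{"dx":0,"dy":0,"dz":0,"rx":0,"ry":0,"rz":0,"hand":-0.3},{"dx":0,"dy":0,"dz":0,"rx":0,"ry":0,"rz":0,"hand":-0.3}]'; python3 st.py; python3 w.py 10
```

```text
clock: 12.3
position: [0.5232, -0.4041, 0.0105]
tool_rot: [3.14, 0.0, 1.074]
force: [-0.4, 0.3, 0.2]
grip_width: 0.0555
t 12.3 pos [ 0.5232 -0.4041  0.0105] yaw 61.54 [3.1403e+00 2.0000e-04 1.0741e+00] F [-0.39  0.26  0.18] w 0.0555 q [ 0.36  0.89  0.33  1.64 -0.41  0.68  0.4 ]
```

View pics/w10.png

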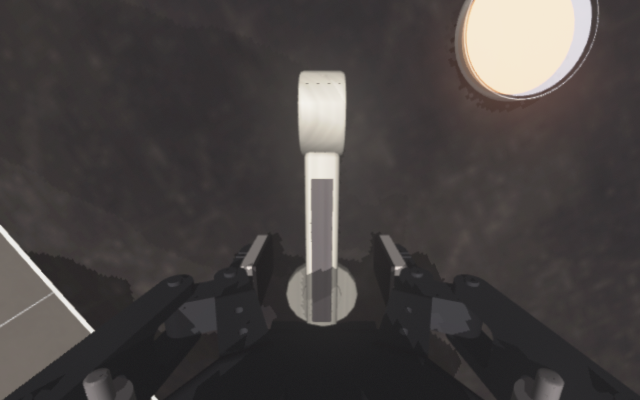

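The beam at column 321 is centred between the jaws at (258,390). Gripping.

```bash
python3 -m inch '[{"dx":0,"dy":0,"dz":2,"rx":0,"ry":0,"rz":0,"hand":1},{"dx":0,"dy":0,"dz":0,"rx":0,"ry":0,"rz":0,"hand":1},{"dx":0,"dy":0,"dz":0,"rx":0,"ry":0,"rz":0,"hand":1},{"dx":0,"dy":0,"dz":0,"rx":0,"ry":0,"rz":0,"hand":1},{"dx":0,"dy":0,"dz":0,"rx":0,"ry":0,"rz":0,"hand":1},{"dx":0,"dy":0,"dz":0,"rx":0,"ry":0,"rz":0,"hand":1},{"dx":0,"dy":0,"dz":0,"rx":0,"ry":0,"rz":0,"hand":1}]' 70; python3 st.py
```

```text
clock: 13.05
position: [0.5229, -0.404, 0.0079]
tool_rot: [3.141, -0.0, 1.074]
force: [-0.4, 2.2, 6.1]
grip_width: 0.0149
t 13.05 pos [ 0.5229 -0.404   0.0079] yaw 61.52 [ 3.1410e+00 -1.0000e-04  1.0737e+00] F [-0.41  2.23  6.07] w 0.0149 q [ 0.36  0.89  0.33  1.64 -0.41  0.68  0.4 ]
```

```bash
python3 -m inch '[{"dx":0,"dy":0,"dz":-6,"rx":0,"ry":0,"rz":0,"hand":1},{"dx":0,"dy":0,"dz":-12,"rx":0,"ry":0,"rz":0,"hand":1},{"dx":0,"dy":0,"dz":-20,"rx":0,"ry":0,"rz":0,"hand":1},{"dx":0,"dy":0,"dz":-28,"rx":0,"ry":0,"rz":0,"hand":1},{"dx":0,"dy":0,"dz":-28,"rx":0,"ry":0,"rz":0,"hand":1},{"dx":0,"dy":0,"dz":-28,"rx":0,"ry":0,"rz":0,"hand":1},{"dx":0,"dy":0,"dz":-26,"rx":0,"ry":0,"rz":0,"hand":1},{"dx":0,"dy":0,"dz":-20,"rx":0,"ry":0,"rz":0,"hand":1},{"dx":0,"dy":0,"dz":-12,"rx":0,"ry":0,"rz":0,"hand":1},{"dx":0,"dy":0,"dz":-6,"rx":0,"ry":0,"rz":0,"hand":1}]' 70;python3 -m inch '[{"dx":0,"dy":0,"dz":0,"rx":0,"ry":0,"rz":0,"hand":1},{"dx":0,"dy":0,"dz":0,"rx":0,"ry":0,"rz":0,"hand":1},{"dx":0,"dy":0,"dz":0,"rx":0,"ry":0,"rz":0,"hand":1}]' 70; python3 st.py; python3 w.py 11
```

```text
clock: 14.05
position: [0.5227, -0.404, 0.1946]
tool_rot: [3.141, -0.0, 1.074]
force: [0.6, 0.6, -5.8]
grip_width: 0.0149
clock: 14.35
position: [0.5223, -0.4036, 0.1923]
tool_rot: [-3.14, -0.0, 1.074]
force: [0.5, -0.3, -6.3]
grip_width: 0.0143
t 14.35 pos [ 0.5223 -0.4036  0.1923] yaw 61.52 [-3.1400e+00 -1.0000e-04  1.0738e+00] F [ 0.46 -0.31 -6.33] w 0.0143 q [ 0.29  0.66  0.44  1.55 -0.32  1.    0.33]
```

View pics/w11.png

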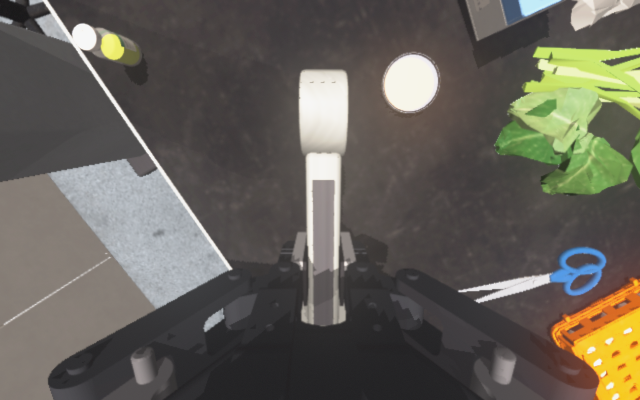

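```bash
cat > g.py <<'E'
from h import *
import sys
t=sys.argv[1]; s=bot.observe(); M=R.from_euler('xyz',s["tool_rot"]).as_matrix()
k=np.load(f"w{t}.npz"); c=bot.get_calibration("wrist"); C=(c,200/np.tan(np.radians(c["vertical_fov"])/2),k["o"],k["R"]); d=k["d"]
rc=np.argwhere(d>0); rc=rc[(rc[:,0]<225)&(rc[:,0]>50)&(abs(rc[:,1]-323)<30)]; P=(cloud(C,rc,d)-s["position"])@M
P=P[(abs(P[:,2])<.05)&(abs(P[:,1])<.02)]; 
print("tool x max",np.percentile(P[:,0],[99,99.8,100]).round(4),"z min(top)",P[:,2].min().round(4))
for lo in np.arange(.01,.1,.01):
    q=P[(P[:,0]>lo)&(P[:,0]<lo+.01)]
    if len(q)>10: print(round(lo,2),"ymid",((np.percentile(q[:,1],2)+np.percentile(q[:,1],98))/2).round(4),"w",np.ptp(q[:,1]).round(4),"ztop p5",np.percentile(q[:,2],[5,50]).round(4))
E
python3 g.py 11; python3 g.py 10
```

```text
tool x max [0.0897 0.0907 0.0909] z min(top) -0.0304
0.02 ymid 0.0001 w 0.0155 ztop p5 [-0.0239 -0.0227]
0.03 ymid 0.0 w 0.0161 ztop p5 [-0.0238 -0.0226]
0.04 ymid 0.0 w 0.016 ztop p5 [-0.0234 -0.0221]
0.05 ymid 0.0 w 0.0198 ztop p5 [-0.0244 -0.0218]
0.06 ymid 0.0 w 0.0201 ztop p5 [-0.0291 -0.0272]
0.07 ymid -0.0003 w 0.0194 ztop p5 [-0.0293 -0.0281]
0.08 ymid -0.0002 w 0.0197 ztop p5 [-0.0267 -0.0237]
0.09 ymid -0.0005 w 0.0178 ztop p5 [-0.0137 -0.0123]Traceback (most recent call last):
  File "g.py", line 7, in <module>
    print("tool x max",np.percentile(P[:,0],[99,99.8,100]).round(4),"z min(top)",P[:,2].min().round(4))
                       ~~~~~~~~~~~~~^^^^^^^^^^^^^^^^^^^^^^
    return _quantile_unchecked(
        a, q, axis, out, overwrite_input, method, keepdims, weights)
    return _ureduce(a,
                    func=_quantile_ureduce_func,
    ...<5 lines>...
                    overwrite_input=overwrite_input,
                    method=method)
    r = func(a, **kwargs)
    result = _quantile(arr,
                       quantiles=q,
    ...<2 lines>...
                       out=out,
                       weights=wgt)
    slices_having_nans = np.isnan(arr[-1, ...])
                                  ~~~^^^^^^^^^
IndexError: index -1 is out of bounds for axis 0 with size 0
```

```bash
python3 plan.py .6317 -.1013 .20 101.65 11 1; python3 - <<'E'
E
```

```text
total rot deg 40.12880331567161 dist 0.3216384553726748
[{"dx": 28.9, "dy": -4.4, "dz": -0.7, "rz": -0.064, "hand": 1.0, "rx": 0.0, "ry": 0.0}, {"dx": 29.1, "dy": -2.5, "dz": -0.7, "rz": -0.064, "hand": 1.0, "rx": 0.0, "ry": 0.0}, {"dx": 29.2, "dy": -0.6, "dz": -0.7, "rz": -0.064, "hand": 1.0, "rx": 0.0, "ry": 0.0}, {"dx": 29.3, "dy": 1.2, "dz": -0.7, "rz": -0.064, "hand": 1.0, "rx": 0.0, "ry": 0.0}, {"dx": 29.0, "dy": 3.1, "dz": -0.6, "rz": -0.064, "hand": 1.0, "rx": 0.0, "ry": 0.0}, {"dx": 28.8, "dy": 4.9, "dz": -0.7, "rz": -0.064, "hand": 1.0, "rx": 0.0, "ry": 0.0}, {"dx": 28.5, "dy": 6.8, "dz": -0.7, "rz": -0.064, "hand": 1.0, "rx": 0.0, "ry": 0.0}, {"dx": 27.9, "dy": 8.6, "dz": -0.7, "rz": -0.064, "hand": 1.0, "rx": 0.0, "ry": 0.0}, {"dx": 27.3, "dy": 10.4, "dz": -0.7, "rz": -0.064, "hand": 1.0, "rx": 0.0, "ry": 0.0}, {"dx": 26.7, "dy": 12.0, "dz": -0.7, "rz": -0.064, "hand": 1.0, "rx": 0.0, "ry": 0.0}]
[{"dx": 25.8, "dy": 13.8, "dz": -0.7, "rz": -0.064, "hand": 1.0, "rx": 0.0, "ry": 0.0}]
```

```bash
python3 -m inch '[{"dx":10,"dy":-1.5,"dz":-1,"rx":0,"ry":0,"rz":-0.022,"hand":1},{"dx":19,"dy":-2.5,"dz":-1,"rx":0,"ry":0,"rz":-0.042,"hand":1},{"dx":24,"dy":-2,"dz":-1,"rx":0,"ry":0,"rz":-0.053,"hand":1},{"dx":24,"dy":-0.5,"dz":-1,"rx":0,"ry":0,"rz":-0.053,"hand":1},{"dx":24,"dy":1,"dz":-1,"rx":0,"ry":0,"rz":-0.053,"hand":1},{"dx":24,"dy":2,"dz":-1,"rx":0,"ry":0,"rz":-0.053,"hand":1},{"dx":24,"dy":3,"dz":-1,"rx":0,"ry":0,"rz":-0.053,"hand":1},{"dx":24,"dy":4.5,"dz":-1,"rx":0,"ry":0,"rz":-0.053,"hand":1},{"dx":19,"dy":4.5,"dz":-1,"rx":0,"ry":0,"rz":-0.042,"hand":1},{"dx":19,"dy":5,"dz":-1,"rx":0,"ry":0,"rz":-0.042,"hand":1}]' 70; python3 plan.py .6317 -.1013 .19 101.65 6 1
```

```text
clock: 15.4
position: [0.5965, -0.2016, 0.2035]
tool_rot: [3.141, -0.0, 1.544]
force: [0.4, 0.4, -6.1]
grip_width: 0.0146
total rot deg 13.179465667752153 dist 0.10710862490041176
[{"dx": 16.9, "dy": 5.4, "dz": 2.2, "rz": -0.038, "hand": 1.0, "rx": 0.0, "ry": 0.0}, {"dx": 16.6, "dy": 6.1, "dz": 2.3, "rz": -0.038, "hand": 1.0, "rx": 0.0, "ry": 0.0}, {"dx": 16.4, "dy": 6.6, "dz": 2.2, "rz": -0.038, "hand": 1.0, "rx": 0.0, "ry": 0.0}, {"dx": 16.1, "dy": 7.3, "dz": 2.3, "rz": -0.038, "hand": 1.0, "rx": 0.0, "ry": 0.0}, {"dx": 15.9, "dy": 8.0, "dz": 2.2, "rz": -0.038, "hand": 1.0, "rx": 0.0, "ry": 0.0}, {"dx": 15.5, "dy": 8.5, "dz": 2.3, "rz": -0.038, "hand": 1.0, "rx": 0.0, "ry": 0.0}]
```

```bash
python3 -m inch '[{"dx":17,"dy":5.5,"dz":2,"rx":0,"ry":0,"rz":-0.038,"hand":1},{"dx":17,"dy":6,"dz":2,"rx":0,"ry":0,"rz":-0.038,"hand":1},{"dx":17,"dy":7,"dz":2,"rx":0,"ry":0,"rz":-0.038,"hand":1},{"dx":16,"dy":7,"dz":2,"rx":0,"ry":0,"rz":-0.038,"hand":1},{"dx":14,"dy":7,"dz":2,"rx":0,"ry":0,"rz":-0.034,"hand":1},{"dx":10,"dy":6,"dz":2,"rx":0,"ry":0,"rz":-0.025,"hand":1},{"dx":5,"dy":3,"dz":1,"rx":0,"ry":0,"rz":-0.016,"hand":1},{"dx":0,"dy":0,"dz":0,"rx":0,"ry":0,"rz":0,"hand":1},{"dx":0,"dy":0,"dz":0,"rx":0,"ry":0,"rz":0,"hand":1}]' 70; python3 st.py; python3 w.py 12 lever press; python3 st.py
```

```text
clock: 16.3
position: [0.6313, -0.1058, 0.1903]
tool_rot: [-3.141, 0.0, 1.766]
force: [0.2, 0.2, -5.4]
grip_width: 0.0144
t 16.3 pos [ 0.6313 -0.1058  0.1903] yaw 101.16 [-3.1413e+00  5.0000e-04  1.7656e+00] F [ 0.2   0.24 -5.4 ] w 0.0144 q [-0.1   0.6   0.26  1.61 -0.18  0.95  0.42]
lever 0.77 [113.5, 322.0] [ 0.6172 -0.0359  0.2188]
t 16.45 pos [ 0.6313 -0.1058  0.1905] yaw 101.15 [3.1415e+00 4.0000e-04 1.7654e+00] F [-0.03  0.3  -6.  ] w 0.0149 q [-0.1   0.6   0.26  1.61 -0.18  0.95  0.42]
```

View pics/w12.png

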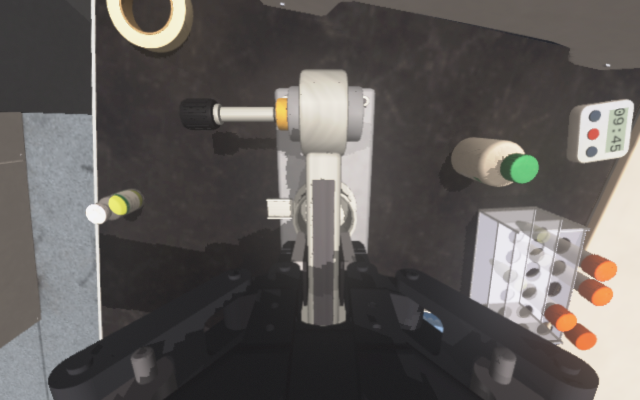

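```bash
cat > k.py <<'E'
from h import *
import sys
t=sys.argv[1]; k=np.load(f"w{t}.npz"); c=bot.get_calibration("wrist"); C=(c,200/np.tan(np.radians(c["vertical_fov"])/2),k["o"],k["R"]); d=k["d"]
F=np.array([.6174,-.0318]); y=np.radians(11.65); a=np.array([np.cos(y),np.sin(y)]); b=np.array([-np.sin(y),np.cos(y)])
rc=np.argwhere(d>0); P=cloud(C,rc,d); X=(P[:,:2]-F)@a; Y=(P[:,:2]-F)@b; Z=P[:,2]
pc=np.percentile
q=(Z>.09)&(Z<.105)&(X<-.045)&(X>-.078)&(abs(Y)<.02); print("shank Y",pc(Y[q],[2,50,98]).round(4),"Zmax",pc(Z[q],98).round(4),q.sum())
q=(Z>.088)&(Z<.112)&(X<-.08)&(X>-.13)&(abs(Y)<.03); print("knob X",pc(X[q],[1,99]).round(4),"Y",pc(Y[q],[1,99]).round(4),"z",Z[q].max().round(4))
q=(Z>.108)&(Z<.122)&(X>0.01)&(X<.045)&(abs(Y)<.04); print("far cheek X",X[q].min().round(4),X[q].max().round(4),"Ymed of top",Y[q&(Z>.115)].mean().round(4),"zmax",Z[q].max().round(4),q.sum())
q=(Z>.108)&(Z<.122)&(X<-.01)&(X>-.045)&(abs(Y)<.04); print("near cheek X",X[q].min().round(4) if q.any() else None,q.sum())
q=(abs(Z-.018)<.004)&(abs(X)<.08)&(Y<-.03)&(Y>-.06); print("plate X",X[q].min().round(4),X[q].max().round(4))
q=(abs(Z-.018)<.004)&(X>.038)&(X<.05)&(abs(Y)<.06); print("plate Ymax",Y[q].max().round(4))
E
python3 k.py 12; python3 g.py 12
python3 - <<'E'
from h import *
s=bot.observe(); M=R.from_euler('xyz',s["tool_rot"]); e=s["position"]+M.apply([.0715,0,-.0107]); F=np.array([.6174,-.0318,.095]); y=np.radians(11.65)
print("eye rel F press axes", R.from_euler('z',-y).apply(e-F))
E
```

```text
shank Y [-0.0053  0.0002  0.0059] Zmax 0.1017 607
knob X [-0.1141 -0.0807] Y [-0.0112  0.0131] z 0.1087
far cheek X 0.0179 0.0293 Ymed of top 0.0001 zmax 0.1184 666
near cheek X -0.0366 524
plate X -0.0539 0.0541
plate Ymax 0.0291
tool x max [0.0897 0.0907 0.0908] z min(top) -0.0305
0.02 ymid 0.0004 w 0.0156 ztop p5 [-0.0238 -0.0226]
0.03 ymid 0.0004 w 0.0157 ztop p5 [-0.0238 -0.0226]
0.04 ymid 0.0004 w 0.016 ztop p5 [-0.0235 -0.0221]
0.05 ymid 0.0003 w 0.0198 ztop p5 [-0.0243 -0.0218]
0.06 ymid 0.0003 w 0.02 ztop p5 [-0.0291 -0.0272]
0.07 ymid 0.0001 w 0.0194 ztop p5 [-0.0293 -0.028 ]
0.08 ymid 0.0001 w 0.0197 ztop p5 [-0.0268 -0.0238]
0.09 ymid 0.0001 w 0.0184 ztop p5 [-0.0135 -0.0122]
eye rel F press axes [-0.00070637 -0.00383241  0.10613551]
```

Near-square agreement: the fork frame measured in this view matches the earlier one within 0.5 mm, and the knob end puts the pin at about 43 mm. Correcting by +4/+0.7 mm, then lowering.

```bash
python3 -m inch '[{"dx":2,"dy":0.5,"dz":6,"rx":0,"ry":0,"rz":-0.008,"hand":1},{"dx":2,"dy":0.2,"dz":12,"rx":0,"ry":0,"rz":0,"hand":1},{"dx":0,"dy":0,"dz":14,"rx":0,"ry":0,"rz":0,"hand":1},{"dx":0,"dy":0,"dz":12,"rx":0,"ry":0,"rz":0,"hand":1},{"dx":0,"dy":0,"dz":6,"rx":0,"ry":0,"rz":0,"hand":1},{"dx":0,"dy":0,"dz":0,"rx":0,"ry":0,"rz":0,"hand":1},{"dx":0,"dy":0,"dz":0,"rx":0,"ry":0,"rz":0,"hand":1},{"dx":0,"dy":0,"dz":0,"rx":0,"ry":0,"rz":0,"hand":1}]' 70
cat > eye.py <<'E'
from h import *
s=bot.observe(); M=R.from_euler('xyz',s["tool_rot"]); e=s["position"]+M.apply([.0715,0.0002,-.0107]); F=np.array([.6174,-.0318,.095]); y=np.radians(11.65)
print("eye rel F", (1000*R.from_euler('z',-y).apply(e-F)).round(2),"yaw",np.degrees(s["tool_rot"][2]).round(2),"F",s["force"].round(2),"t",s["clock"])
E
python3 eye.py; python3 w.py 13;  python3 k.py 13; python3 g.py 13
```

```text
clock: 17.25
position: [0.6317, -0.1011, 0.1408]
tool_rot: [3.141, 0.0, 1.775]
force: [1.5, -0.3, -5.7]
grip_width: 0.0145
eye rel F [ 0.19  0.78 56.52] yaw 101.68 F [ 1.5  -0.33 -5.75] t 17.25
shank Y [-0.0053  0.0003  0.006 ] Zmax 0.1017 969
knob X [-0.1141 -0.0807] Y [-0.0117  0.0128] z 0.1091
far cheek X 0.0154 0.0296 Ymed of top -0.0003 zmax 0.1185 1371
near cheek X -0.0371 1358
plate X -0.0536 0.0543
plate Ymax 0.0283
tool x max [0.0898 0.0907 0.0924] z min(top) -0.0307
0.02 ymid 0.0004 w 0.0156 ztop p5 [-0.024  -0.0228]
0.03 ymid 0.0004 w 0.0157 ztop p5 [-0.0239 -0.0227]
0.04 ymid 0.0004 w 0.0385 ztop p5 [-0.0235 -0.0223]
0.05 ymid 0.0002 w 0.0374 ztop p5 [-0.0241 -0.0216]
0.06 ymid 0.0001 w 0.0348 ztop p5 [-0.0291 -0.0269]
0.07 ymid 0.0001 w 0.034 ztop p5 [-0.0294 -0.028 ]
0.08 ymid 0.0001 w 0.035 ztop p5 [-0.0266 -0.023 ]
0.09 ymid 0.0001 w 0.0362 ztop p5 [-0.0135 -0.0118]
```

View pics/w13.png

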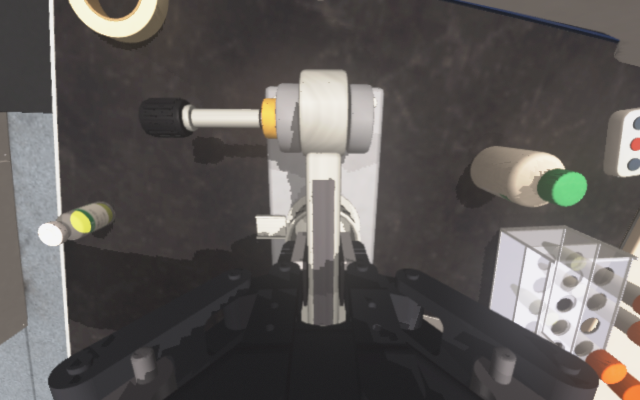

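The eye (columns 300–348) is centred between the cheeks (277–373). Lowering in.

```bash
python3 -m inch '[{"dx":-0.5,"dy":0,"dz":4,"rx":0,"ry":0,"rz":0,"hand":1},{"dx":0,"dy":0,"dz":6,"rx":0,"ry":0,"rz":0,"hand":1},{"dx":0,"dy":0,"dz":6,"rx":0,"ry":0,"rz":0,"hand":1},{"dx":0,"dy":0,"dz":6,"rx":0,"ry":0,"rz":0,"hand":1},{"dx":0,"dy":0,"dz":4,"rx":0,"ry":0,"rz":0,"hand":1},{"dx":0,"dy":0,"dz":0,"rx":0,"ry":0,"rz":0,"hand":1},{"dx":0,"dy":0,"dz":0,"rx":0,"ry":0,"rz":0,"hand":1}]' 70;python3 eye.py; python3 w.py 14
```

```text
clock: 18.0
position: [0.6315, -0.1015, 0.1143]
tool_rot: [-3.142, 0.0, 1.775]
force: [0.3, -0.5, -5.4]
grip_width: 0.0144
eye rel F [-0.09  0.4  29.99] yaw 101.69 F [ 0.3  -0.47 -5.43] t 18.0
```

View pics/w14.png

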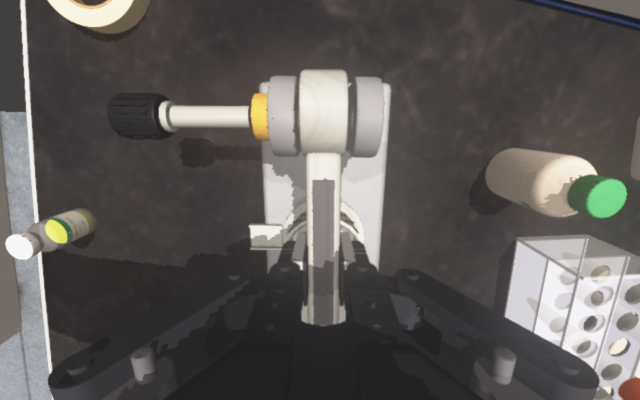

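The eye (300–348) is still centred between the cheeks (270–382), with about a millimetre of bias at most, and there is no contact force. Continuing the last 30 mm.

```bash
python3 -m inch '[{"dx":0,"dy":0.3,"dz":4,"rx":0,"ry":0,"rz":0,"hand":1},{"dx":0,"dy":0.2,"dz":6,"rx":0,"ry":0,"rz":0,"hand":1},{"dx":0,"dy":0,"dz":6,"rx":0,"ry":0,"rz":0,"hand":1},{"dx":0,"dy":0,"dz":6,"rx":0,"ry":0,"rz":0,"hand":1},{"dx":0,"dy":0,"dz":5,"rx":0,"ry":0,"rz":0,"hand":1},{"dx":0,"dy":0,"dz":3,"rx":0,"ry":0,"rz":0,"hand":1},{"dx":0,"dy":0,"dz":0,"rx":0,"ry":0,"rz":0,"hand":1},{"dx":0,"dy":0,"dz":0,"rx":0,"ry":0,"rz":0,"hand":1},{"dx":0,"dy":0,"dz":0,"rx":0,"ry":0,"rz":0,"hand":1}]' 70;python3 eye.py; python3 w.py 15; python3 k.py 15; python3 g.py 15|head -6
```

```text
clock: 18.95
position: [0.6321, -0.1013, 0.0846]
tool_rot: [3.141, 0.0, 1.775]
force: [-0.3, -0.3, -6.0]
grip_width: 0.0146
eye rel F [0.54 0.41 0.26] yaw 101.68 F [-0.34 -0.35 -6.04] t 18.95
shank Y [-0.0054  0.0003  0.006 ] Zmax 0.1017 1980
knob X [-0.1143 -0.0809] Y [-0.0114  0.0129] z 0.109
far cheek X 0.01 0.0299 Ymed of top -0.0003 zmax 0.1185 3156
near cheek X -0.0371 3160
plate X -0.0536 0.0547
plate Ymax -0.03
tool x max [0.0897 0.0906 0.0917] z min(top) -0.0305
0.02 ymid 0.0004 w 0.0156 ztop p5 [-0.0239 -0.0228]
0.03 ymid 0.0004 w 0.0157 ztop p5 [-0.024  -0.0227]
0.04 ymid 0.0004 w 0.016 ztop p5 [-0.0236 -0.0222]
0.05 ymid 0.0006 w 0.0312 ztop p5 [-0.0241 -0.0216]
0.06 ymid 0.0006 w 0.0303 ztop p5 [-0.0291 -0.027 ]
```

View pics/w15.png

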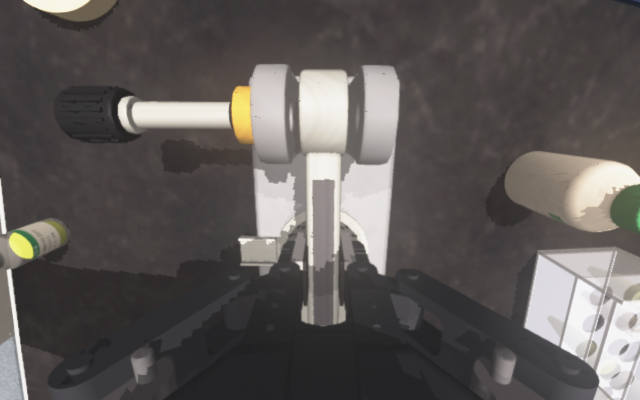

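Run:
```python
from h import *
for n in ["scene","top"]:
    im,d=bot.grab_frame(n); y,x=(110,210) if n=="scene" else (140,220)
    cv2.imwrite(f"pics/{n}9.png",cv2.resize(im[y:y+140,x:x+180],None,fx=4,fy=4,interpolation=cv2.INTER_CUBIC)[:,:,::-1])
```

```text
(no output)
```

View pics/scene9.png

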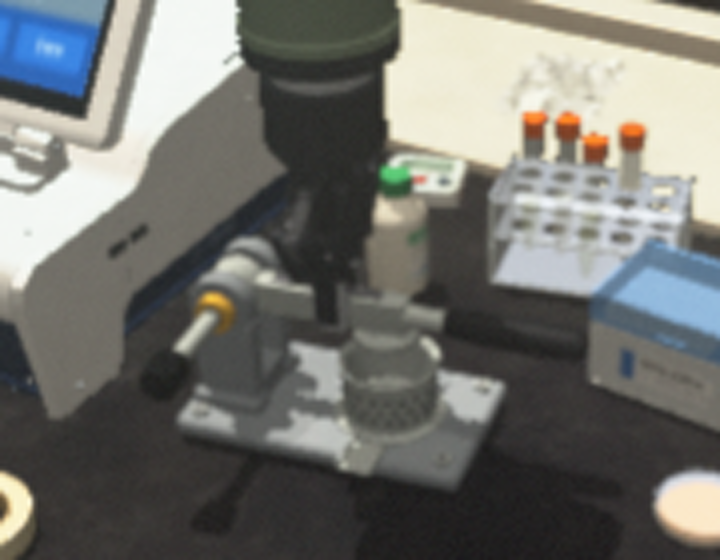

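```bash
python3 -m inch '[{"dx":0,"dy":0,"dz":0,"rx":0,"ry":0,"rz":0,"hand":1},{"dx":0,"dy":0,"dz":0,"rx":0,"ry":0,"rz":0,"hand":1},{"dx":0,"dy":0,"dz":0,"rx":0,"ry":0,"rz":0,"hand":1},{"dx":0,"dy":0,"dz":0,"rx":0,"ry":0,"rz":0,"hand":1}]' 70;python3 eye.py; python3 -c "
from workcell import bot; print(bot.observe()['qd'].round(4)); print(bot.job_done())"
```

```text
clock: 19.5
position: [0.632, -0.1013, 0.0843]
tool_rot: [-3.142, -0.0, 1.775]
force: [-0.8, -0.1, -5.6]
grip_width: 0.0143
eye rel F [ 0.38  0.48 -0.01] yaw 101.69 F [-0.83 -0.14 -5.62] t 19.5
[ 0.0002 -0.0011  0.0001  0.0005  0.0004 -0.0005 -0.0007]
the job is handed in; nothing more can be done
None
```

I finished the task and handed it in at 19.5 s of the 54 s allowed. The arm is still holding the lever in the fork; `job_done()` gave no verdict.

- **Pin:** I pulled the pin out by the knob and let go. It first settled at about 40–41 mm with the groove not clearly showing. I re-gripped it, pulled about 2 mm more and let go again. The groove now sits just outside the bush, and the knob position puts the pin at about 43 mm.
- **Lever:** I gripped it about 71 mm behind the eye centre, 1 mm from its balance point, and lifted it level. The eye went into the fork from above with the handle out over the cup.
- **Last checks:**
  - The eye was within about 0.5 mm of the fork point on every press axis.
  - The tool's yaw was within 0.1° of the press's, and the lever tilted by no more than about 0.02 rad.
  - Joint speeds were close to zero.
  - The wrist felt only the lever's weight (about 5.6 N), so there was no sign of contact with the press.
- **Bottle, dish and vial:** The wrist and scene pictures show all three apparently untouched. I did not re-measure their positions at the end.
- **Disagreement:** The scene and top cameras placed the fork about 3–4 mm from where the wrist camera did. I used the wrist camera, because its two views with the tool turned 90° agreed within 0.5 mm.

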